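# Punch the knurled pins out of the block and sort them

### The arm

A 6-joint arm with a two-finger parallel gripper is mounted at the origin on a cart in front of the work surface, level with it; the furniture and walls round the work are solid. World frame = base frame: x ahead of the robot, y to its left, z up, the work surface at z = 0. Lengths are in mm, angles in rad, forces in N, time in s.
With the tool pointing down it reaches from about 400 to 925 mm from the base axis. Payload 12.5 kg.
Tool frame: the origin (TCP) lies midway between the tips of the shut fingers; the grasp point (between the pads) lies 19 mm behind it; z points along the fingers, y is the line along which they close (so a half turn about z gives the same grasp; the last joint's range is limited). The gripper opens to 95 mm and grips with 3 to 60 N. Pads are 20 mm wide; open, the fingers measure 119 mm over their backs; the gripper's body (75 mm by 180 mm) begins 59 mm behind the grasp point.
Start: joints at [-1.348, 0.491, 1.559, -0, 1.092, -0.106], TCP at [201.84, -591.53, 214.661] pointing down, gripper open.
Joint ranges: [-3.1, 3.1], [-0.84, 2.19], [0.05, 2.79], [-1.13, 4.28], [0.06, 2.93], [-2.69, 2.69]. Speed limits (rad/s): [2.22, 2.22, 2.79, 3.14, 3.14, 3.14].

### API

Orientations are given as [roll, pitch, yaw] about the fixed x, y, z axes, in that order (R = Rz(yaw) Ry(pitch) Rx(roll)).
In Python, from cell import readout, eyes, env gives the robot as it stands.
- The arm moves only by the tool move_arm, never from a script. Its argument "plan" is a list of rows, each a list of 3 entries, a list of its own where there are three numbers: the turn, a rotation vector about the tool's x, y, z in degrees, then the shift along the tool's x, y, z in m, then the gripper command: -1 is shut, 1 is fully open, values between are in proportion. In form: [[[ax, ay, az], [x, y, z], jaw], ...]. A call has 1 to 5 rows; each row is the pose to reach, as a shift and turn from the pose commanded when the call began, along the tool's axes at that moment; what a row does not reach only later rows make up. A row lasts 1/8 s, in which the tool goes at most 62.5 mm and 10.7 degrees, less where a joint would pass 70% of its speed; a pose out of reach is approached as far as the arm can. A call with a gripper value outside its range is refused whole. The fingers move at their own pace and stop on an object; the grip force is fixed at half the most. Time passes only in rows, so rows that repeat a pose let the fingers close. It gives the time, the measured TCP pose, the force, the opening and the grip force at its end, in the units of the state.
- readout.state(): the state, without advancing time (a new reading comes with each control period).
- eyes.read_camera(name): name is "side" or "top" or "wrist"; returns a dict with "img" (480x640x3 uint8, red, green, blue), "K" (3x3 intrinsics, pixels), "extrinsics" (4x4, takes a point from camera to world coordinates). Camera axes: x right, y up, looking along -z (the intrinsics and any distortion apply to the point x, -y, -z); pixel columns grow to the right and rows downward; lengths in mm; the calibration is good to about 2 mm. A picture is of the moment at which its call begins. There is no depth.
- env.job_done(): hands the job in; it is judged then, once.
Trained networks look in a picture, given as the dict that the camera call returned (one of the last four; its "shot" number tells which), for a name from the list of things; names that differ only in an ending like _2 or _b are one class to them, and where a whole thing is asked for, a point or a joint stands for the part that bears it (a point fixed in the world has none). Each returns a list of dicts, best first, with "score" (0 to 1); they miss things now and then, are a little off and sometimes report something else, mostly with a low value. They report only what shows in the picture. A call takes as long as a camera call. They do not tell look-alikes from the thing itself.
- eyes.cut_out(picture, name): "mask" (480x640 bool, what is visible of it) and "uv" ([column, row] in pixels, amid what is visible of it).
The state is a dict: "t": time; "joints": joint angles; "qvel": joint speeds; "tau": joint torques, N m; "eef_pos": TCP position; "tcp_rot": TCP orientation; "ft_force": force on the tool from outside, world axes, zero at the start; "moment": the same for the moment, N m; "opening": opening from 0.0 (shut) to 1.0 (fully open); "grip_force": force on a finger pad.
Only numpy, scipy, OpenCV 4.12 (cv2) and the standard library are available. Lean on these libraries where they do the work, as an engineer would, in place of code of your own. Each camera call takes 0.05 s, during which the arm holds its last target. There are 200 camera calls.

### The job

Push the catch drawer of the pin stand fully home, then take the pin punch from its wooden holder and drive every pin in the block down and out through its hole, so that they all end up lying in the catch drawer. Then pull the drawer out and sort the pins: the long ones into the rectangular tray, the short ones into the round dish. Finish with the punch standing in its holder again and the drawer fully shut, and leave the other tools on the bench undisturbed.

Things in the scene. Friction and masses are not known exactly. Their poses are not given: they have to be found in the camera images.
- stand: Fixed pin stand: aluminium block, 44 (x) by 260 (y) by 30 mm thick, top face 110 mm above the bench, on grey cheeks 100 mm long in x, over a catch drawer. Four vertical through-holes in a row along y, 48 mm apart; between them guide fins (88 mm in x, 3 mm thick) hang down to 28 mm above the bench. Origin on the bench under the block's centre; front = -x, toward the robot.
- hole0 (a point): Mouth of hole 0, in the block's top face at -72 mm along the stand's y; 15.5 mm in diameter, through. A sprung ball 17.5 mm down holds the pin by its knurl: about 5 to 15 N drives it past within 17 mm of travel, then the pin drops into the drawer and topples. A punch tip 27 to 35 mm below the top face has surely freed it. Axes as the stand's.
- hole1 (a point): Mouth of hole 1, in the block's top face at -24 mm along the stand's y; 15.5 mm in diameter, through. A sprung ball 17.5 mm down holds the pin by its knurl: about 5 to 15 N drives it past within 17 mm of travel, then the pin drops into the drawer and topples. A punch tip 27 to 35 mm below the top face has surely freed it. Axes as the stand's.
- hole2 (a point): Mouth of hole 2, in the block's top face at +24 mm along the stand's y; 15.5 mm in diameter, through. A sprung ball 17.5 mm down holds the pin by its knurl: about 5 to 15 N drives it past within 17 mm of travel, then the pin drops into the drawer and topples. A punch tip 27 to 35 mm below the top face has surely freed it. Axes as the stand's.
- hole3 (a point): Mouth of hole 3, in the block's top face at +72 mm along the stand's y; 15.5 mm in diameter, through. A sprung ball 17.5 mm down holds the pin by its knurl: about 5 to 15 N drives it past within 17 mm of travel, then the pin drops into the drawer and topples. A punch tip 27 to 35 mm below the top face has surely freed it. Axes as the stand's.
- drawer (a joint): Catch drawer under the block: a slide along the stand's -x. 0 = fully home (under the holes), 0.14 = fully out; starts part way out (0.09 to 0.12), where falling pins would miss it. Friction about 1.5 N; stays where it is left.
- drawer_tab (a point): Top of the drawer's upright pull tab, 66 mm above the bench: a dark bar, 14 mm wide in the stand's y, 22 mm in its x, standing off the drawer's front, 88 mm in front of the drawer's middle (66 mm in front of the block's face when shut). Can be pinched from above with the fingers closing along the stand's y.
- drawer_floor (a point): Middle of the drawer's floor, 11 mm above the bench. The drawer is a flat tray 124 mm (x) by 230 mm (y) with walls 4 and 3 mm thick that rise 14 mm above this point; its floor has four shallow V-shaped lanes along x (one under each hole, 7 degrees steep, ridges 3 mm high). Axes as the stand's; moves with the drawer.
- long_pin_1: Steel pin, 56 mm long, about 34 g: the top 10 mm (+z end) is a knurled band 14 mm in diameter, the rest a shank 9 mm in diameter with a rounded end. Origin at mid-length, z along its axis. Starts upright in one of the four holes, knurl up, 4 to 5 mm below the top face. May be absent (that hole is empty). Belongs in the rectangular tray.
- long_pin_2: Steel pin, 56 mm long, about 34 g: the top 10 mm (+z end) is a knurled band 14 mm in diameter, the rest a shank 9 mm in diameter with a rounded end. Origin at mid-length, z along its axis. Starts upright in one of the four holes, knurl up, 4 to 5 mm below the top face. May be absent (that hole is empty). Belongs in the rectangular tray.
- short_pin_1: Steel pin, 36 mm long, about 22 g: the top 10 mm (+z end) is a knurled band 14 mm in diameter, the rest a shank 9 mm in diameter with a rounded end. Origin at mid-length, z along its axis. Starts upright in one of the four holes, knurl up, 4 to 5 mm below the top face. May be absent (that hole is empty). Belongs in the round dish.
- short_pin_2: Steel pin, 36 mm long, about 22 g: the top 10 mm (+z end) is a knurled band 14 mm in diameter, the rest a shank 9 mm in diameter with a rounded end. Origin at mid-length, z along its axis. Starts upright in one of the four holes, knurl up, 4 to 5 mm below the top face. May be absent (that hole is empty). Belongs in the round dish.
- punch: Pin punch, 116 mm long, 150 g, upright in its holder at the start. Origin on its axis at the underside of the round rubber guard (34 mm in diameter, 6 mm thick); above the guard is a round handle 16 mm in diameter and 50 mm high (+z end); below it a steel shank 9 mm in diameter with a rounded tip 60 mm below the origin. 
- punch_holder: Wooden block, 60 x 60 x 70 mm high, fixed to the bench, with a blind hole 16 mm in diameter and 66 mm deep in the middle of its top. The punch stands in it, its guard resting on the block's top. Origin on the bench under its centre.
- long_tray: Loose rectangular aluminium tray, open on top, 90 mm (x) by 140 mm (y) by 34 mm high, walls 3 mm, about 0.45 kg; for the long pins. Origin at the centre of its underside.
- round_dish: Loose round steel dish, open on top, 120 mm across the rim, 104 mm at the foot, 34 mm high, wall 3 mm, floor 4 mm, about 0.4 kg; for the short pins. Origin at the centre of its underside.
- tape_measure: Bystander: yellow tape measure, 40 x 91 x 68 mm, to be left alone. Origin at the centre of its underside.
- pliers: Bystander: pliers with red handles, 56 x 183 x 13 mm, lying flat, to be left alone. Origin at the centre of its underside.
Not all that is in view belongs to the job. Of the things that look like the punch_holder, take the one that is farthest from the robot's base at the start. Leave any yellow look-alike of the long_tray alone.

How it is judged (in metres and radians):
On the way, in this order (a step that is already met when the one before it is completed fails the run):
1. the catch drawer is pushed fully home (within 8 mm) before any pin is driven (value of joint drawer below 0.008 m), for 0.2 s.
2. the punch is pressed down on a pin with more than 2 N, the drawer being shut (value of joint drawer below 0.008 m and (contact force between punch and long_pin_1 above 2 N or contact force between punch and long_pin_2 above 2 N or contact force between punch and short_pin_1 above 2 N or contact force between punch and short_pin_2 above 2 N)), for 0.05 s.
3. every pin has dropped out of the block and lies in the catch drawer (x of long_pin_1 in the frame of drawer_floor between -0.064 and 0.064 m and y of long_pin_1 in the frame of drawer_floor between -0.116 and 0.116 m and z of long_pin_1 in the frame of drawer_floor between -0.005 and 0.035 m and x of long_pin_2 in the frame of drawer_floor between -0.064 and 0.064 m and y of long_pin_2 in the frame of drawer_floor between -0.116 and 0.116 m and z of long_pin_2 in the frame of drawer_floor between -0.005 and 0.035 m and x of short_pin_1 in the frame of drawer_floor between -0.064 and 0.064 m and y of short_pin_1 in the frame of drawer_floor between -0.116 and 0.116 m and z of short_pin_1 in the frame of drawer_floor between -0.005 and 0.035 m and x of short_pin_2 in the frame of drawer_floor between -0.064 and 0.064 m and y of short_pin_2 in the frame of drawer_floor between -0.116 and 0.116 m and z of short_pin_2 in the frame of drawer_floor between -0.005 and 0.035 m), for 0.2 s.
At the end, for the whole second after the job is handed in: Every long pin lies inside the rectangular tray and every short pin inside the round dish (its middle within the walls and below the rim), at rest, both vessels level; the punch stands upright in its holder with its guard on or within 8 mm of the top; the drawer is within 8 mm of fully shut (x of long_pin_1 in the frame of long_tray between -0.043 and 0.043 m and y of long_pin_1 in the frame of long_tray between -0.068 and 0.068 m and z of long_pin_1 in the frame of long_tray between 0 and 0.032 m and linear speed of each of long_pin_1, long_pin_2, short_pin_1, short_pin_2, punch, long_tray, round_dish below 0.03 m/s and x of long_pin_2 in the frame of long_tray between -0.043 and 0.043 m and y of long_pin_2 in the frame of long_tray between -0.068 and 0.068 m and z of long_pin_2 in the frame of long_tray between 0 and 0.032 m and horizontal distance between each of short_pin_1, short_pin_2 and round_dish below 0.052 m and z of short_pin_1 in the frame of round_dish between 0 and 0.032 m and z of short_pin_2 in the frame of round_dish between 0 and 0.032 m and value of joint drawer below 0.008 m and horizontal distance between punch and punch_holder below 0.008 m and z of punch in the frame of punch_holder between 0.062 and 0.078 m and angle between punch's own z axis and vertical below 0.12 rad and angle between each of long_tray, round_dish's own z axis and vertical below 0.1 rad); the robot touches nothing.
It fails at once if a bystander (tape measure, pliers) is pushed more than 30 mm (distance of any of tape_measure, pliers from where it was at the start of the episode above 0.03 m).
Of long_pin_1, long_pin_2, short_pin_1, short_pin_2 only 2 to 4 are there at a start; the rules pass over those that are not, and their reading is None.
At some moment in a run one of long_tray, round_dish may be knocked a few centimetres aside while the robot is not near it.
It also fails if it takes over 210 s, if anything falls off the work surface, if the arm or the gripper's body presses on something with over 40 N, if the wrist force passes 120 N, or if a joint passes its speed limit or range.

## Working session

There is one attempt and no reset: what is moved stays moved. The work goes in short steps, Python scripts to look and compute and a tool call to move; the robot and the scene stay as the last step left them, time stands still between calls to the robot, and variables do not carry over. Pictures are saved under pics/ and viewed, at most 14 in all, crops included, and the job is handed in when it is done.

Besides the shell and the picture viewer there is one more tool, called after "Call:" as a command line: name --argument value ..., lists and objects as JSON in quotes. move_arm: Moves the arm, as the interface text tells. Its arguments: {"type":"object","properties":{"plan":{"type":"array","items":{"type":"array"}}},"required":["plan"]}

```bash
ls; mkdir -p pics
cat > h.py <<'E'
import numpy as np, cv2
from cell import readout, eyes, env
from scipy.spatial.transform import Rotation as R
def cam(n,save=None):
    p=eyes.read_camera(n)
    if save: cv2.imwrite('pics/'+save,p['img'][...,::-1])
    return p
def proj(p,X):
    E=np.array(p['extrinsics']);c=(np.linalg.inv(E)@np.r_[X,1])[:3]
    q=np.array(p['K'])@np.array([c[0],-c[1],-c[2]]);return q[:2]/q[2]
def ray(p,uv,z):
    E=np.array(p['extrinsics']);d=np.linalg.inv(np.array(p['K']))@np.array([uv[0],uv[1],1.])
    d=E[:3,:3]@np.array([d[0],-d[1],-d[2]]);o=E[:3,3];return (o+d*(z-o[2])/d[2])
def st():
    s=readout.state();print({k:np.round(s[k],3).tolist() for k in ('t','joints','eef_pos','tcp_rot','ft_force','opening','grip_force')});return s
def rel(target,yaw=None):
    """shift (m) in tool axes to reach world target (mm), tool-down"""
    s=readout.state();M=R.from_euler('xyz',s['tcp_rot'])
    print('shift',np.round(M.inv().apply(np.array(target)-s['eef_pos'])/1000,4))
E
python3 - <<'E'
from h import *
s=st();print(R.from_euler('xyz',s['tcp_rot']).as_matrix().round(3))
for n in('top','side'):
    p=cam(n,n+'0.png');print(n,np.array(p['K']).tolist(),np.array(p['extrinsics']).round(3).tolist(),[k for k in p])
    for o in ('stand','drawer_tab','punch','punch_holder','long_tray','round_dish','tape_measure','pliers','long_pin_1','short_pin_1'):
        for d in eyes.cut_out(p,o)[:3]:
            print(n,o,round(d['score'],2),np.round(d['uv'],1),d['mask'].sum(),ray(p,d['uv'],0).round(0)[:2])
E
```

```text
pics
{'t': 0.0, 'joints': [-1.348, 0.492, 1.559, 0.0, 1.092, -0.106], 'eef_pos': [201.787, -591.247, 214.036], 'tcp_rot': [-3.14, -0.0, 0.329], 'ft_force': [-0.431, 0.01, -0.155], 'opening': 0.999, 'grip_force': 0.0}
[[ 0.946  0.323 -0.   ]
 [ 0.323 -0.946  0.001]
 [ 0.    -0.001 -1.   ]]
top [[609.6669095970244, 0.0, 322.2214986629455], [0.0, 609.6669095970244, 240.6012808081299], [0.0, 0.0, 1.0]] [[-0.0, 0.784, -0.621, -874.96], [-1.0, -0.001, -0.001, 123.662], [-0.002, 0.621, 0.784, 1889.503], [0.0, 0.0, 0.0, 1.0]] ['img', 'K', 'extrinsics', 'shot']
top stand 0.65 [348.9 229.2] 2640 [679.  20.]
top drawer_tab 0.95 [342.  247.2] 1029 [588.  50.]
top punch 0.39 [441.8 263.4] 65 [ 509. -332.]
top punch_holder 0.8 [439.9 273.8] 385 [ 460. -319.]
top punch_holder 0.6 [413.1 281.9] 316 [ 423. -214.]
top long_tray 0.75 [270.5 273.2] 991 [464. 323.]
top long_tray 0.65 [155.8 290.4] 948 [386. 746.]
top long_tray 0.33 [344.6 229.2] 2745 [679.  37.]
top round_dish 0.9 [266.4 243.2] 668 [609. 347.]
top pliers 0.43 [452.7 253.4] 33 [ 557. -380.]
top pliers 0.31 [345.3 241.7] 1090 [616.  36.]
side [[464.7195620224817, 0.0, 317.78370667191496], [0.0, 464.7195620224817, 237.443477096019], [0.0, 0.0, 1.0]] [[0.818, 0.48, -0.317, -18.445], [-0.575, 0.666, -0.474, -716.907], [-0.016, 0.571, 0.821, 1582.087], [0.0, 0.0, 0.0, 1.0]] ['img', 'K', 'extrinsics', 'shot']
side stand 0.91 [352.3 263.7] 3237 [632.  13.]
side drawer_tab 0.87 [344.6 275.8] 1478 [573. -14.]
side punch 0.71 [354.  261.5] 3275 [643.  17.]
side punch 0.41 [366.2 344.9] 49 [ 465. -285.]
side punch_holder 0.96 [363.6 351. ] 362 [ 443. -298.]
side punch_holder 0.74 [339.8 329.4] 361 [ 424. -183.]
side long_tray 0.81 [209.1 176.2] 626 [386. 769.]
side long_tray 0.75 [271.3 223.1] 374 [476. 373.]
side round_dish 0.67 [298.9 208.8] 515 [614. 369.]
side tape_measure 0.48 [409.9 321.4] 274 [ 652. -308.]
side pliers 0.57 [423.5 359.7] 401 [ 594. -444.]
```

Run:
```python
import cv2
a=cv2.imread('pics/top0.png')[190:330,130:490];b=cv2.imread('pics/side0.png')[150:390,180:460]
a=cv2.resize(a,(800,311),interpolation=cv2.INTER_CUBIC);cv2.imwrite('pics/top0c.png',a)
cv2.imwrite('pics/side0c.png',cv2.resize(b,(700,600),interpolation=cv2.INTER_CUBIC))
```

```text
(no output)
```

View pics/top0c.png

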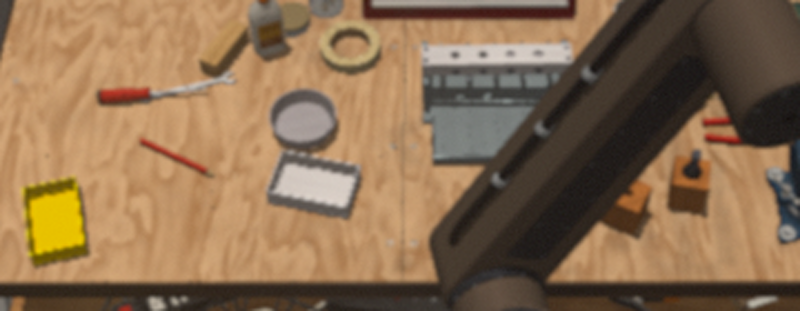

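View pics/side0c.png

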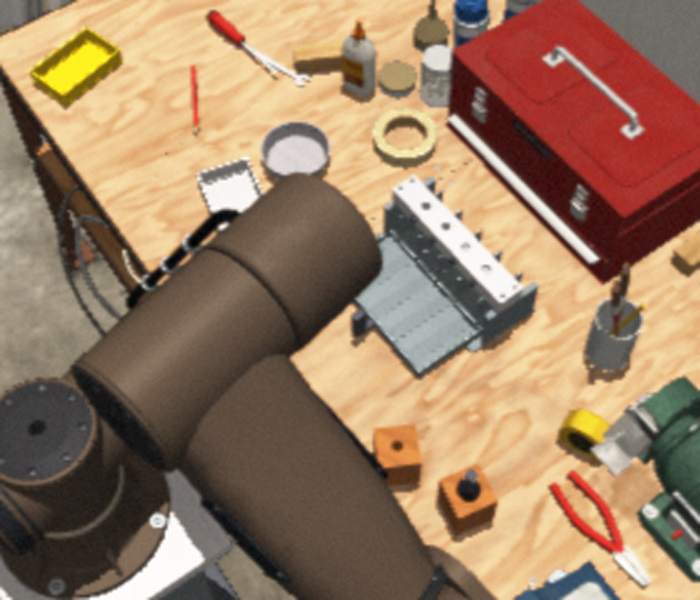

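The top view shows the stand in the middle with the drawer partly out. The white tray and grey dish are to its left, and the yellow look-alike is further left. In the side view the punch stands in the right/farther wooden block (~465,490 in the crop); the nearer block is empty. I'll move over the drawer for a wrist view.

Call:
move_arm --plan '[[[0,0,9],[0.05,-0.04,-0.05],1],[[0,0,18.9],[0.1,-0.08,-0.1],1],[[0,0,18.9],[0.15,-0.12,-0.116],1],[[0,0,18.9],[0.2,-0.17,-0.116],1],[[0,0,18.9],[0.2,-0.17,-0.116],1]]'

```text
t: 1.72
eef_pos: [337.0, -364.0, 331.5]
tcp_rot: [3.141, -0.001, -0.0]
ft_force: [-0.1, -1.4, 0.1]
opening: 1.002
grip_force: 0.0
```

Call:
move_arm --plan '[[[0,0,0],[0.03,-0.05,0],1],[[0,0,0],[0.06,-0.1,0],1],[[0,0,0],[0.09,-0.15,0],1],[[0,0,0],[0.12,-0.2,0],1],[[0,0,0],[0.12,-0.2,0],1]]'

```text
t: 2.35
eef_pos: [457.7, -163.2, 330.7]
tcp_rot: [-3.141, -0.0, 0.004]
ft_force: [0.8, -0.5, 0.3]
opening: 1.002
grip_force: 0.0
```

Call:
move_arm --plan '[[[0,0,0],[0.03,-0.05,0],1],[[0,0,0],[0.06,-0.1,0],1],[[0,0,0],[0.084,-0.146,0],1],[[0,0,0],[0.084,-0.146,0],1],[[0,0,0],[0.084,-0.146,0],1]]'

```text
t: 2.98
eef_pos: [540.3, -21.1, 330.5]
tcp_rot: [3.141, 0.0, -0.001]
ft_force: [-0.6, 0.4, 0.7]
opening: 0.998
grip_force: 0.0
```

Run:
```python
from h import *
st();p=cam('wrist','w1.png');print(np.array(p['K']).tolist(),np.array(p['extrinsics']).round(3).tolist())
for o in ('stand','drawer_tab'):
    for d in eyes.cut_out(p,o)[:2]: print(o,round(d['score'],2),np.round(d['uv'],1),d['mask'].sum())
```

```text
{'t': 2.975, 'joints': [-0.161, 0.269, 1.595, -0.0, 1.278, 1.411], 'eef_pos': [540.286, -21.139, 330.498], 'tcp_rot': [3.141, 0.0, -0.001], 'ft_force': [-0.558, 0.433, 0.749], 'opening': 0.998, 'grip_force': 0.0}
[[365.1354016706598, 0.0, 321.0040094436659], [0.0, 365.1354016706598, 236.78390715098652], [0.0, 0.0, 1.0]] [[-0.002, 0.957, 0.291, 622.009], [-1.0, -0.002, 0.0, -20.247], [0.001, -0.291, 0.957, 500.984], [0.0, 0.0, 0.0, 1.0]]
stand 0.95 [299.4 107.5] 40311
drawer_tab 0.84 [299.9 164. ] 17506
drawer_tab 0.5 [296.3 111.6] 40686
```

View pics/w1.png

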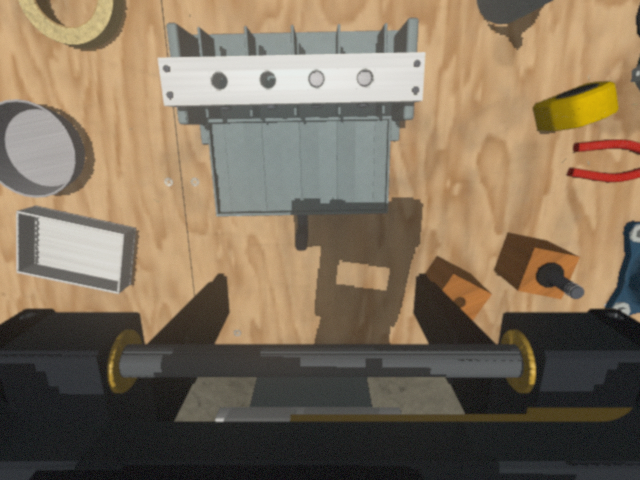

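Wrist view: holes at (219,80), (268,79), (317,78), (364,77); two look filled for sure. The tab is at (302,235), the tray at (78,250), the dish at (38,148), the punch in the right block at (540,265) and the empty block at (457,288).

Run:
```python
from h import *
p=cam('wrist')
img=p['img'];g=cv2.cvtColor(img,cv2.COLOR_RGB2GRAY)
cv2.imwrite('pics/holes.png',cv2.resize(img[45:115,150:435,::-1],(800,196),interpolation=cv2.INTER_CUBIC))
for uv in [(219,80),(268,79),(317,78),(364.5,77)]: print('hole',ray(p,uv,110).round(1))
for uv in [(160,58),(425,53),(425,100),(163,105)]: print('corner',ray(p,uv,110).round(1))
for uv in [(302,243),(302,215)]: print('tab',ray(p,uv,66).round(1))
for uv in [(214,214),(389,212)]: print('drawer front',ray(p,uv,25).round(1))
for o in('punch','punch_holder','long_tray','round_dish'):
    for d in eyes.cut_out(p,o)[:2]:
        c=max(cv2.findContours(d['mask'].astype('u1') if 0 else d['mask'].astype(np.uint8),0,2)[0],key=cv2.contourArea)
        print(o,round(d['score'],2),np.round(d['uv'],1),d['mask'].sum(),[ray(p,d['uv'],z).round(0)[:2].tolist() for z in(0,34,70)],cv2.boundingRect(c), np.round(cv2.boxPoints(cv2.minAreaRect(c))).tolist())
```

```text
hole [665.8  79.8 110. ]
hole [666.6  31.3 110. ]
hole [667.3 -17.3 110. ]
hole [668.1 -64.2 110. ]
corner [685.8 135.7 110. ]
corner [ 689.4 -122.4  110. ]
corner [ 646.5 -125.8  110. ]
corner [642.7 138.3 110. ]
tab [481.7   3.2  66. ]
tab [517.7   2.5  66. ]
drawer front [509.7 122.4  25. ]
drawer front [ 511.6 -111.6   25. ]
punch 0.97 [554.7 281.3] 857 [[399.0, -369.0], [414.0, -345.0], [430.0, -320.0]] (536, 262, 48, 36) [[533.0, 281.0], [542.0, 257.0], [590.0, 276.0], [580.0, 300.0]]
punch 0.26 [296.2 110.4] 40180 [[641.0, 11.0], [640.0, 9.0], [639.0, 7.0]] (159, 18, 266, 232) [[158.0, 23.0], [423.0, 18.0], [428.0, 246.0], [163.0, 252.0]]
punch_holder 0.96 [459.4 283.2] 1949 [[397.0, -227.0], [412.0, -213.0], [428.0, -198.0]] (426, 256, 66, 63) [[422.0, 272.0], [445.0, 248.0], [495.0, 295.0], [472.0, 319.0]]
punch_holder 0.79 [529.8 256.3] 3203 [[439.0, -325.0], [451.0, -305.0], [464.0, -283.0]] (494, 232, 86, 66) [[489.0, 279.0], [509.0, 225.0], [581.0, 252.0], [561.0, 306.0]]
long_tray 0.59 [ 77.6 251. ] 8092 [[449.0, 333.0], [461.0, 309.0], [474.0, 283.0]] (17, 206, 120, 88) [[4.0, 270.0], [19.0, 201.0], [142.0, 228.0], [127.0, 297.0]]
long_tray 0.38 [359.7  78.9] 162 [[679.0, -70.0], [675.0, -67.0], [671.0, -63.0]] (357, 71, 14, 15) [[354.0, 78.0], [364.0, 68.0], [373.0, 78.0], [364.0, 87.0]]
round_dish 0.85 [ 36.1 148.8] 6748 [[594.0, 360.0], [596.0, 334.0], [598.0, 307.0]] (0, 100, 85, 98) [[-0.0, 100.0], [84.0, 100.0], [84.0, 197.0], [0.0, 197.0]]
round_dish 0.44 [295.5 110.1] 40369 [[642.0, 12.0], [640.0, 10.0], [639.0, 7.0]] (157, 18, 269, 232) [[156.0, 23.0], [424.0, 18.0], [429.0, 246.0], [161.0, 252.0]]
```

View pics/holes.png

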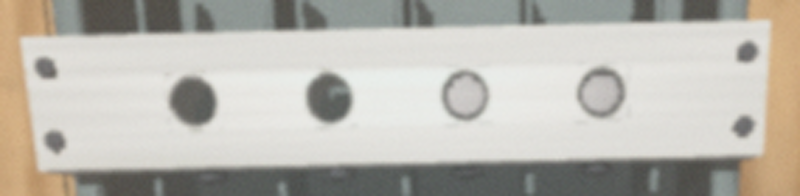

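Only holes 0 and 1 hold pins. I'll shut the drawer by pushing the tab with closed fingers.

Call:
move_arm --plan '[[[0,0,-0.9],[-0.03,-0.008,0.03],-1],[[0,0,-0.9],[-0.06,-0.016,0.06],-1],[[0,0,-0.9],[-0.095,-0.025,0.09],-1],[[0,0,-0.9],[-0.095,-0.025,0.12],-1],[[0,0,-0.9],[-0.095,-0.025,0.16],-1]]'

```text
t: 4.0
eef_pos: [445.9, 4.7, 170.5]
tcp_rot: [3.141, -0.003, 0.015]
ft_force: [0.8, 1.3, -0.3]
opening: 0.534
grip_force: 0.0
```

Call:
move_arm --plan '[[[0,0,0],[0,0,0.05],-1],[[0,0,0],[0,0,0.1],-1],[[0,0,0],[0,0,0.125],-1],[[0,0,0],[0,0,0.125],-1],[[0,0,0],[0,0,0.125],-1]]'

```text
t: 4.62
eef_pos: [446.1, 4.7, 46.5]
tcp_rot: [3.141, -0.001, 0.015]
ft_force: [0.2, 0.1, 0.8]
opening: 0.025
grip_force: 0.0
```

Call:
move_arm --plan '[[[0,0,0],[0.015,0,0],-1],[[0,0,0],[0.03,0,0],-1],[[0,0,0],[0.045,0,0],-1],[[0,0,0],[0.06,0,0],-1],[[0,0,0],[0.075,0,0],-1]]'

```text
t: 5.25
eef_pos: [521.7, 6.0, 45.6]
tcp_rot: [3.142, 0.0, 0.015]
ft_force: [-1.9, 0.2, 1.1]
opening: 0.005
grip_force: 0.9
```

Call:
move_arm --plan '[[[0,0,0],[0.012,0,0],-1],[[0,0,0],[0.02,0,0],-1],[[0,0,0],[0.028,0,0],-1],[[0,0,0],[0.032,0,0],-1],[[0,0,0],[0.032,0,0],-1]]'

```text
t: 5.88
eef_pos: [552.9, 6.4, 45.6]
tcp_rot: [3.141, -0.001, 0.015]
ft_force: [-0.5, 0.1, 0.4]
opening: 0.004
grip_force: 0.0
```

Run:
```python
from h import *
st()
```

```text
{'t': 5.875, 'joints': [-0.108, 0.619, 1.89, -0.0, 0.632, 1.448], 'eef_pos': [552.926, 6.352, 45.596], 'tcp_rot': [3.141, -0.001, 0.015], 'ft_force': [-0.545, 0.134, 0.387], 'opening': 0.004, 'grip_force': 0.0}
```

Call:
move_arm --plan '[[[0,0,0],[0.0015,0,0],-1],[[0,0,0],[0.003,0,0],-1],[[0,0,0],[0.0045,0,0],-1],[[0,0,0],[0.006,0,0],-1],[[0,0,0],[0.006,0,0],-1]]'

```text
t: 6.5
eef_pos: [556.2, 6.4, 45.6]
tcp_rot: [-3.141, 0.005, 0.015]
ft_force: [-13.3, -1.9, 9.8]
opening: 0.003
grip_force: 6.4
```

Run:
```python
from h import *
p=cam('wrist','w2.png')
```

```text
(no output)
```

View pics/w2.png

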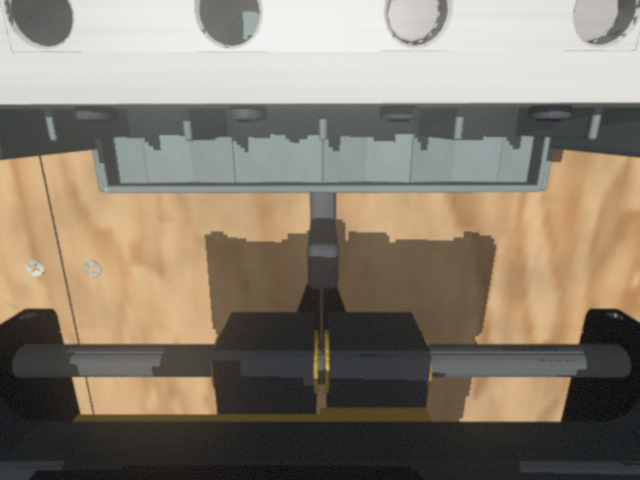

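The drawer bottomed out (13 N) and the image shows it under the block. Next I'll move to the punch.

Call:
move_arm --plan '[[[0,0,0],[-0.02,0,0],-1],[[0,0,0],[-0.04,0,-0.04],1],[[0,0,0],[-0.04,0,-0.09],1],[[0,0,0],[-0.04,0,-0.14],1],[[0,0,0],[-0.04,0,-0.19],1]]'

```text
t: 7.18
eef_pos: [518.6, 5.9, 237.6]
tcp_rot: [3.141, -0.001, 0.015]
ft_force: [0.4, -0.1, -0.6]
opening: 0.369
grip_force: 0.0
```

Call:
move_arm --plan '[[[0,0,0],[-0.02,0.055,-0.01],1],[[0,0,0],[-0.04,0.11,-0.01],1],[[0,0,0],[-0.06,0.165,-0.01],1],[[0,0,0],[-0.07,0.22,-0.01],1],[[0,0,0],[-0.085,0.27,-0.01],1]]'

```text
t: 7.8
eef_pos: [437.2, -267.4, 246.0]
tcp_rot: [3.141, -0.001, 0.014]
ft_force: [0.4, -0.2, 1.0]
opening: 0.892
grip_force: 0.0
```

Call:
move_arm --plan '[[[0,0,0],[-0.005,0.04,0],1],[[0,0,0],[-0.005,0.05,0],1],[[0,0,0],[-0.005,0.05,0],1]]'

```text
t: 8.18
eef_pos: [433.3, -315.4, 245.5]
tcp_rot: [-3.141, -0.0, 0.014]
ft_force: [-0.9, 0.6, 0.0]
opening: 0.997
grip_force: 0.0
```

Run:
```python
from h import *
st();p=cam('wrist','w3.png')
for o in('punch','punch_holder'):
    for d in eyes.cut_out(p,o)[:2]:
        print(o,round(d['score'],2),np.round(d['uv'],1),d['mask'].sum(),[ray(p,d['uv'],z).round(0)[:2].tolist() for z in(70,126)])
```

```text
{'t': 8.175, 'joints': [-0.752, 0.332, 1.736, 0.0, 1.073, 0.804], 'eef_pos': [433.349, -315.355, 245.496], 'tcp_rot': [-3.141, -0.0, 0.014], 'ft_force': [-0.852, 0.57, 0.005], 'opening': 0.997, 'grip_force': 0.0}
punch 0.61 [312.8 207.5] 963 [[439.0, -306.0], [452.0, -308.0]]
punch_holder 0.79 [212.9 232.7] 4720 [[413.0, -208.0], [429.0, -225.0]]
punch_holder 0.66 [317.4 186.4] 3087 [[460.0, -311.0], [469.0, -311.0]]
```

View pics/w3.png

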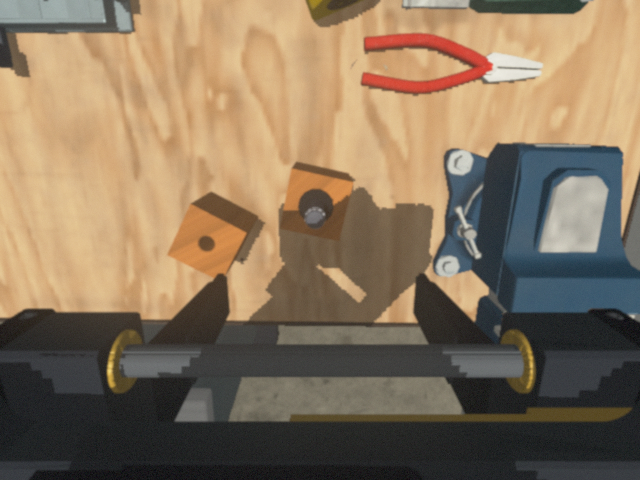

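Run:
```python
from h import *
p=cam('wrist')
g=p['img'];
for uv,z in [((316,207),76),((313,216),126),((286,167),70),((353,180),70),((281,230),70),((341,240),70)]: print(ray(p,uv,z).round(1))
cv2.imwrite('pics/w3c.png',cv2.resize(g[150:250,270:370,::-1],(600,600),interpolation=cv2.INTER_CUBIC))
```

```text
[ 441.5 -308.5   76. ]
[ 444.8 -306.6  126. ]
[ 478.  -279.9   70. ]
[ 466.8 -343.1   70. ]
[ 416.5 -274.2   70. ]
[ 407.1 -333.6   70. ]
```

View pics/w3c.png

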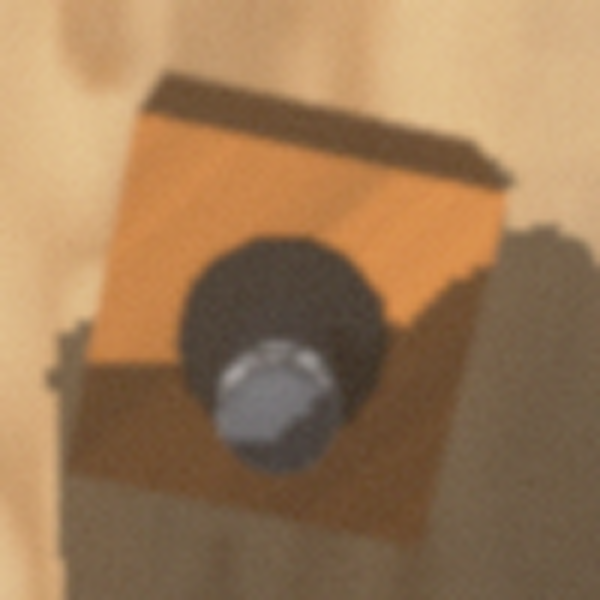

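Guard centre is ~(317,206) and handle top ~(316,217), so the punch axis is near (442.5, -309.5). I'll grip just above the guard.

Call:
move_arm --plan '[[[0,0,0],[0.009,-0.006,0.03],1],[[0,0,0],[0.009,-0.006,0.07],1],[[0,0,0],[0.009,-0.006,0.11],1],[[0,0,0],[0.009,-0.006,0.15],1],[[0,0,0],[0.009,-0.006,0.167],1]]'

```text
t: 9.0
eef_pos: [442.0, -307.9, 76.9]
tcp_rot: [-3.14, 0.002, 0.016]
ft_force: [0.2, 0.5, 0.5]
opening: 1.002
grip_force: 0.0
```

Call:
move_arm --plan '[[[0,0,0],[0,0,0],1],[[0,0,0],[0,0,0],-1],[[0,0,0],[0,0,0],-1],[[0,0,0],[0,0,0],-1],[[0,0,0],[0,0,0],-1]]'

```text
t: 9.62
eef_pos: [442.3, -309.3, 79.0]
tcp_rot: [3.141, -0.0, 0.015]
ft_force: [-0.0, -0.3, 0.5]
opening: 0.633
grip_force: 0.0
```

Call:
move_arm --plan '[[[0,0,0],[0,0,0],-1],[[0,0,0],[0,0,0],-1],[[0,0,0],[0,0,0],-1],[[0,0,0],[0,0,0],-1],[[0,0,0],[0,0,0],-1]]'

```text
t: 10.25
eef_pos: [442.3, -309.3, 78.6]
tcp_rot: [3.141, -0.0, 0.015]
ft_force: [0.1, -0.5, -0.2]
opening: 0.163
grip_force: 30.0
```

Call:
move_arm --plan '[[[0,0,0],[0,0,-0.02],-1],[[0,0,0],[0,0,-0.05],-1],[[0,0,0],[0,0,-0.09],-1],[[0,0,0],[0,0,-0.13],-1],[[0,0,0],[0,0,-0.13],-1]]'

```text
t: 10.88
eef_pos: [442.9, -309.8, 211.1]
tcp_rot: [3.138, -0.004, 0.015]
ft_force: [1.0, 0.0, -2.0]
opening: 0.159
grip_force: 30.0
```

Run:
```python
from h import *
st();p=cam('wrist','w4.png')
for d in eyes.cut_out(p,'punch')[:2]:
        print(round(d['score'],2),np.round(d['uv'],1),d['mask'].sum())
```

```text
{'t': 10.875, 'joints': [-0.733, 0.373, 1.774, -0.0, 0.99, 0.824], 'eef_pos': [442.943, -309.824, 211.085], 'tcp_rot': [3.138, -0.004, 0.015], 'ft_force': [1.029, 0.003, -2.036], 'opening': 0.159, 'grip_force': 30.0}
0.98 [319.9 296.3] 3245
```

View pics/w4.png

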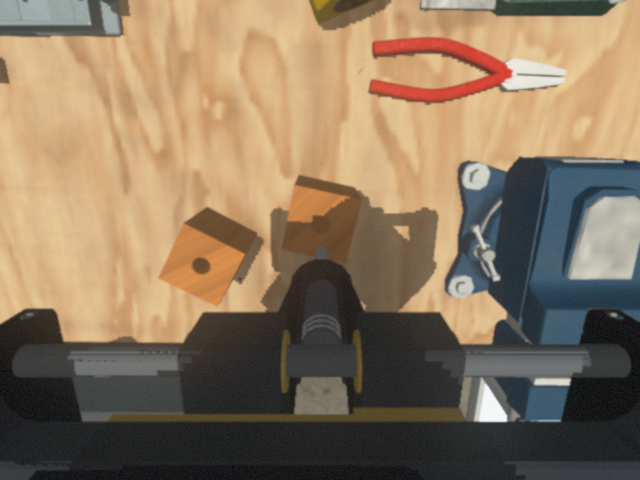

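The punch is gripped, with its tip at ~(321,249). Carrying it over hole 0.

Call:
move_arm --plan '[[[0,0,0],[0.02,-0.02,-0.02],-1],[[0,0,0],[0.055,-0.057,-0.02],-1],[[0,0,0],[0.09,-0.095,-0.02],-1],[[0,0,0],[0.125,-0.133,-0.02],-1],[[0,0,0],[0.16,-0.17,-0.02],-1]]'

```text
t: 11.6
eef_pos: [600.2, -135.4, 226.6]
tcp_rot: [-3.141, 0.003, 0.015]
ft_force: [1.4, -0.5, -1.6]
opening: 0.164
grip_force: 30.0
```

Call:
move_arm --plan '[[[0,0,0],[0.033,-0.036,0],-1],[[0,0,0],[0.058,-0.062,0.01],-1],[[0,0,0],[0.068,-0.072,0.02],-1],[[0,0,0],[0.068,-0.072,0.025],-1],[[0,0,0],[0.068,-0.072,0.025],-1]]'

```text
t: 12.22
eef_pos: [665.8, -64.9, 202.8]
tcp_rot: [-3.142, 0.002, 0.014]
ft_force: [-0.4, 0.1, -0.9]
opening: 0.165
grip_force: 30.0
```

Run:
```python
from h import *
s=st();p=cam('wrist','w5.png')
e=np.array(s['eef_pos']);print('pred tip',proj(p,e-[0,0,69]))
for X in((668,-64,110),(667,-17,110)): print(proj(p,X))
cv2.imwrite('pics/w5c.png',cv2.resize(p['img'][190:310,230:390,::-1],(800,600),interpolation=cv2.INTER_CUBIC))
```

```text
{'t': 12.225, 'joints': [-0.196, 0.566, 1.454, -0.0, 1.123, 1.361], 'eef_pos': [665.783, -64.925, 202.8], 'tcp_rot': [-3.142, 0.002, 0.014], 'ft_force': [-0.415, 0.099, -0.906], 'opening': 0.165, 'grip_force': 30.0}
pred tip [322.33153567 249.0314549 ]
[321.02758478 235.98657151]
[258.63411419 236.46729166]
```

View pics/w5c.png

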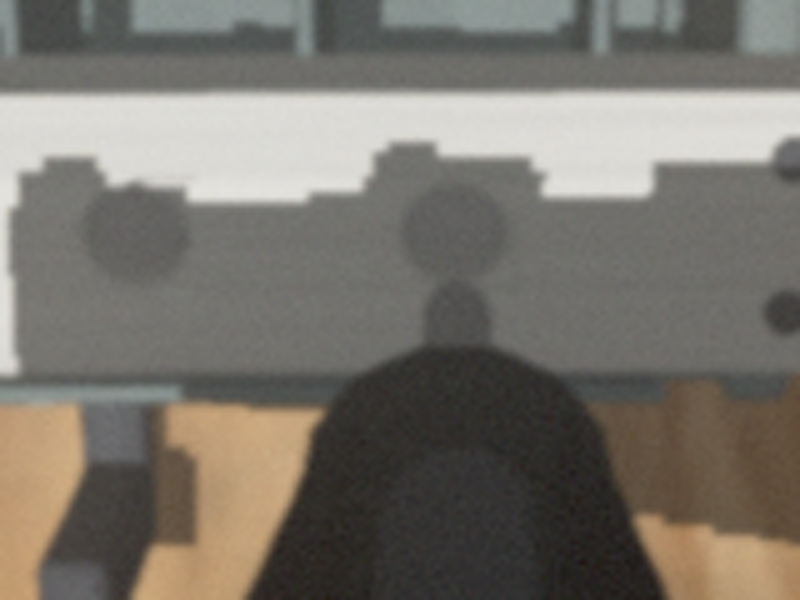

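Hole 0 is at (321,236), matching the prediction, and the punch tip is centred in y and ~2 mm short in x. Driving the pin.

Call:
move_arm --plan '[[[0,0,0],[0.002,-0.001,0],-1],[[0,0,0],[0.002,-0.001,0.015],-1],[[0,0,0],[0.002,-0.001,0.023],-1],[[0,0,0],[0.002,-0.001,0.026],-1],[[0,0,0],[0.002,-0.001,0.028],-1]]'

```text
t: 12.9
eef_pos: [668.7, -62.9, 175.4]
tcp_rot: [3.142, 0.0, 0.015]
ft_force: [0.3, 0.6, -1.7]
opening: 0.16
grip_force: 30.0
```

Call:
move_arm --plan '[[[0,0,0],[0,0,0.002],-1],[[0,0,0],[0,0,0.004],-1],[[0,0,0],[0,0,0.006],-1],[[0,0,0],[0,0,0.008],-1],[[0,0,0],[0,0,0.01],-1]]'

```text
t: 13.52
eef_pos: [668.7, -62.5, 167.2]
tcp_rot: [-3.141, -0.001, 0.015]
ft_force: [-4.7, 3.8, 13.7]
opening: 0.167
grip_force: 30.0
```

Call:
move_arm --plan '[[[0,0,0],[0,0,0.003],-1],[[0,0,0],[0,0,0.006],-1],[[0,0,0],[0,0,0.009],-1],[[0,0,0],[0,0,0.012],-1],[[0,0,0],[0,0,0.014],-1]]'

```text
t: 14.15
eef_pos: [668.5, -63.0, 151.1]
tcp_rot: [3.142, 0.001, 0.015]
ft_force: [-0.0, 0.1, -1.7]
opening: 0.167
grip_force: 30.0
```

Call:
move_arm --plan '[[[0,0,0],[0,0,0.002],-1],[[0,0,0],[0,0,0.003],-1],[[0,0,0],[0,0,0.003],-1]]'

```text
t: 14.52
eef_pos: [668.6, -62.9, 148.5]
tcp_rot: [3.142, 0.0, 0.015]
ft_force: [-0.7, -0.6, -1.0]
opening: 0.162
grip_force: 30.0
```

Pin 0 was driven (13.7 N, then free). On to hole 1.

Call:
move_arm --plan '[[[0,0,0],[0,0,-0.02],-1],[[0,0,0],[0,0,-0.045],-1],[[0,0,0],[-0.001,-0.03,-0.045],-1],[[0,0,0],[-0.001,-0.047,-0.045],-1],[[0,0,0],[-0.001,-0.047,-0.045],-1]]'

```text
t: 15.15
eef_pos: [666.9, -14.9, 193.4]
tcp_rot: [3.141, 0.0, 0.016]
ft_force: [0.0, -0.3, -2.1]
opening: 0.168
grip_force: 30.0
```

Run:
```python
from h import *
s=st();p=cam('wrist','w6.png')
e=np.array(s['eef_pos']);print('pred tip',proj(p,e-[0,0,69]))
for X in((667.8,-64,110),(667,-16.3,110)): print(proj(p,X))
cv2.imwrite('pics/w6c.png',cv2.resize(p['img'][190:310,230:390,::-1],(800,600),interpolation=cv2.INTER_CUBIC))
```

```text
{'t': 15.15, 'joints': [-0.121, 0.571, 1.471, -0.0, 1.1, 1.433], 'eef_pos': [666.854, -14.901, 193.404], 'tcp_rot': [3.141, 0.0, 0.016], 'ft_force': [0.032, -0.263, -2.142], 'opening': 0.168, 'grip_force': 30.0}
pred tip [322.30349826 249.14706757]
[389.47104911 242.55411663]
[324.14732634 242.61105053]
```

View pics/w6c.png

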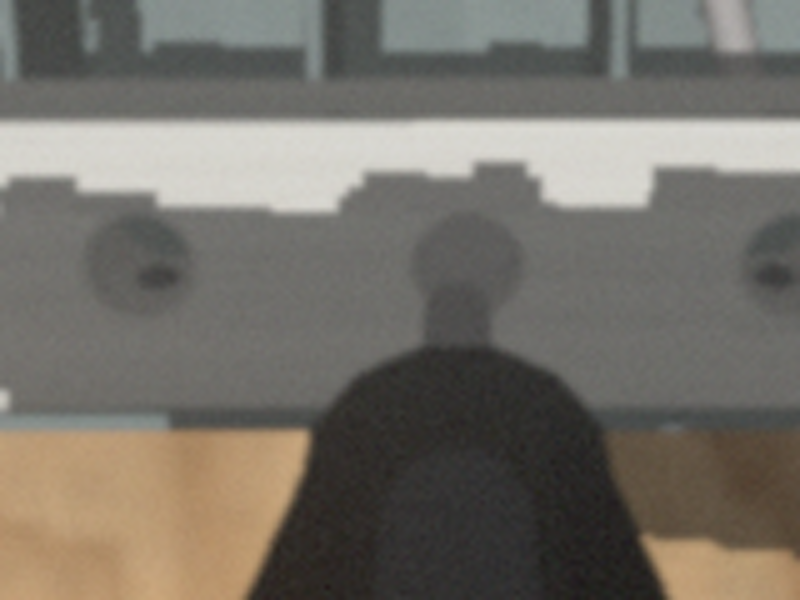

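Pin 0 is visible lying in its lane (crop top right). The tip is ~1.3 mm left of hole 1, so I'll correct that and drive.

Call:
move_arm --plan '[[[0,0,0],[0,0.0013,0],-1],[[0,0,0],[0,0.0013,0.008],-1],[[0,0,0],[0,0.0013,0.014],-1],[[0,0,0],[0,0.0013,0.017],-1],[[0,0,0],[0,0.0013,0.019],-1]]'

```text
t: 15.82
eef_pos: [667.0, -17.3, 174.3]
tcp_rot: [3.142, 0.0, 0.015]
ft_force: [-0.2, 0.3, -2.4]
opening: 0.161
grip_force: 30.0
```

Call:
move_arm --plan '[[[0,0,0],[0,0,0.002],-1],[[0,0,0],[0,0,0.004],-1],[[0,0,0],[0,0,0.006],-1],[[0,0,0],[0,0,0.008],-1],[[0,0,0],[0,0,0.01],-1]]'

```text
t: 16.45
eef_pos: [666.9, -17.5, 166.4]
tcp_rot: [3.141, -0.001, 0.015]
ft_force: [-5.5, -2.0, 15.1]
opening: 0.166
grip_force: 30.0
```

Call:
move_arm --plan '[[[0,0,0],[0,0,0.003],-1],[[0,0,0],[0,0,0.006],-1],[[0,0,0],[0,0,0.009],-1],[[0,0,0],[0,0,0.012],-1],[[0,0,0],[0,0,0.014],-1]]'

```text
t: 17.08
eef_pos: [666.9, -17.1, 150.0]
tcp_rot: [-3.141, 0.001, 0.015]
ft_force: [0.5, -0.6, -2.1]
opening: 0.164
grip_force: 30.0
```

Call:
move_arm --plan '[[[0,0,0],[0,0,0.002],-1],[[0,0,0],[0,0,0.003],-1],[[0,0,0],[0,0,0.003],-1]]'

```text
t: 17.45
eef_pos: [667.0, -17.2, 147.5]
tcp_rot: [3.142, 0.0, 0.015]
ft_force: [-0.4, 0.5, -0.4]
opening: 0.163
grip_force: 30.0
```

Call:
move_arm --plan '[[[0,0,0],[0,0,-0.02],-1],[[0,0,0],[0,0,-0.06],-1],[[0,0,0],[0,0,-0.082],-1],[[0,0,0],[0,0,-0.082],-1]]'

```text
t: 17.95
eef_pos: [667.5, -17.3, 231.3]
tcp_rot: [3.141, -0.003, 0.015]
ft_force: [-0.4, -1.0, -1.8]
opening: 0.168
grip_force: 30.0
```

Run:
```python
from h import *
s=st();p=cam('wrist','w7.png')
cv2.imwrite('pics/w7c.png',cv2.resize(p['img'][150:310,210:430,::-1],(800,582),interpolation=cv2.INTER_CUBIC))
M=R.from_euler('xyz',s['tcp_rot'])
print(M.inv().apply(np.array([442.4,-309.5,230])-s['eef_pos']))
for o in('long_pin_1','short_pin_1'):
    for d in eyes.cut_out(p,o)[:3]: print(o,d['score'],d['uv'],d['mask'].sum())
```

```text
{'t': 17.95, 'joints': [-0.125, 0.538, 1.427, -0.0, 1.174, 1.431], 'eef_pos': [667.512, -17.269, 231.264], 'tcp_rot': [3.141, -0.003, 0.015], 'ft_force': [-0.382, -0.972, -1.84], 'opening': 0.168, 'grip_force': 29.999}
[-229.38500729  288.89093797    0.67400808]
short_pin_1 0.51 [315.8, 179.8] 252
short_pin_1 0.49 [364.2, 182.2] 270
```

View pics/w7c.png

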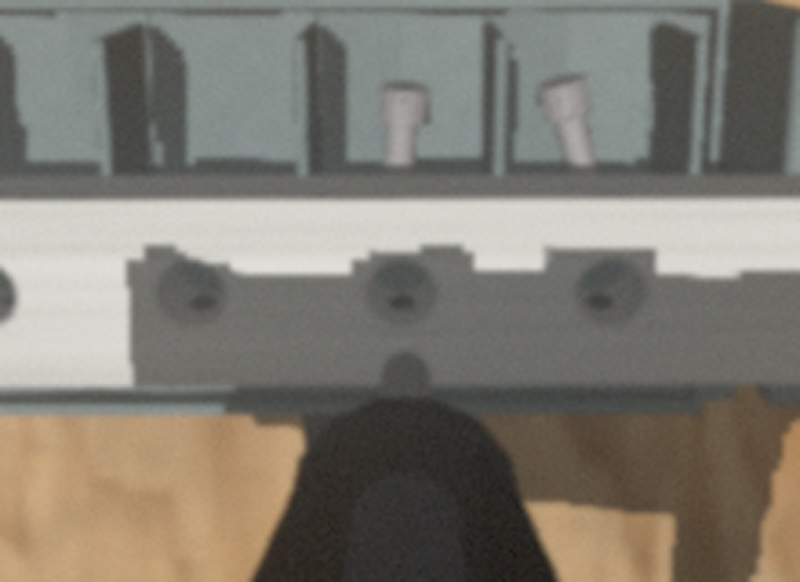

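Both pins lie in the drawer (crop ~(403,125) and (567,120)), and all holes are empty. Returning the punch.

Call:
move_arm --plan '[[[0,0,0],[-0.03,0.038,0],-1],[[0,0,0],[-0.065,0.081,0],-1],[[0,0,0],[-0.1,0.125,0],-1],[[0,0,0],[-0.135,0.169,0],-1],[[0,0,0],[-0.17,0.213,0],-1]]'

```text
t: 18.73
eef_pos: [498.5, -233.7, 228.5]
tcp_rot: [-3.141, 0.001, 0.015]
ft_force: [1.1, -0.6, -2.0]
opening: 0.164
grip_force: 30.0
```

Call:
move_arm --plan '[[[0,0,0],[-0.035,0.045,0],-1],[[0,0,0],[-0.0594,0.0759,0],-1],[[0,0,0],[-0.0594,0.0759,0],-1],[[0,0,0],[-0.0594,0.0759,0],-1]]'

```text
t: 19.23
eef_pos: [441.9, -309.0, 228.9]
tcp_rot: [-3.141, 0.001, 0.014]
ft_force: [0.1, -0.3, -1.9]
opening: 0.163
grip_force: 30.0
```

Run:
```python
from h import *
s=st();p=cam('wrist','w8.png')
print('pred tip',proj(p,np.array(s['eef_pos'])-[0,0,69]),'hole',proj(p,[442.4,-309.5,70]))
cv2.imwrite('pics/w8c.png',cv2.resize(p['img'][180:280,250:390,::-1],(700,500),interpolation=cv2.INTER_CUBIC))
rel([442.4,-309.5,79])
```

```text
{'t': 19.225, 'joints': [-0.733, 0.354, 1.75, 0.0, 1.038, 0.823], 'eef_pos': [441.855, -309.025, 228.907], 'tcp_rot': [-3.141, 0.001, 0.014], 'ft_force': [0.147, -0.255, -1.857], 'opening': 0.163, 'grip_force': 30.0}
pred tip [322.37842718 249.08565988] hole [322.61210623 217.19769378]
shift [0.0003 0.0009 0.1501]
```

View pics/w8c.png

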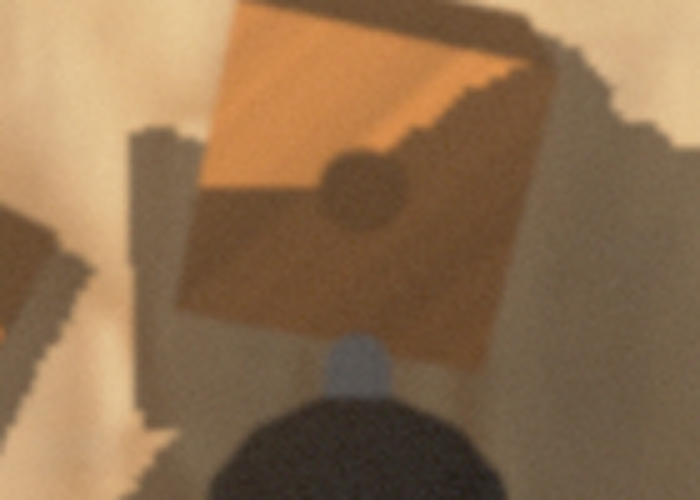

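The hole at (323,218) matches the prediction. Lowering and releasing.

Call:
move_arm --plan '[[[0,0,0],[0,0,0.03],-1],[[0,0,0],[0,0,0.06],-1],[[0,0,0],[0,0,0.085],-1],[[0,0,0],[0,0,0.105],-1],[[0,0,0],[0,0,0.125],-1]]'

```text
t: 19.9
eef_pos: [442.6, -308.3, 103.7]
tcp_rot: [-3.141, 0.0, 0.017]
ft_force: [0.9, -0.2, -1.3]
opening: 0.164
grip_force: 30.0
```

Call:
move_arm --plan '[[[0,0,0],[0,0,0.012],-1],[[0,0,0],[0,0,0.02],-1],[[0,0,0],[0,0,0.024],-1],[[0,0,0],[0,0,0.024],-1],[[0,0,0],[0,0,0.024],-1]]'

```text
t: 20.52
eef_pos: [442.0, -309.6, 81.1]
tcp_rot: [3.141, -0.001, 0.015]
ft_force: [0.6, -0.3, -1.3]
opening: 0.165
grip_force: 30.0
```

Call:
move_arm --plan '[[[0,0,0],[0,0,0],0],[[0,0,0],[0,0,0],0],[[0,0,0],[0,0,0],0],[[0,0,0],[0,0,0],0],[[0,0,0],[0,0,0],0]]'

```text
t: 21.15
eef_pos: [441.9, -309.5, 80.6]
tcp_rot: [3.142, -0.0, 0.015]
ft_force: [-0.1, 0.4, 0.1]
opening: 0.499
grip_force: 0.0
```

Call:
move_arm --plan '[[[0,0,0],[0,0,-0.03],0],[[0,0,0],[0,0,-0.07],0],[[0,0,0],[0,0,-0.12],0],[[0,0,0],[0,0,-0.165],0],[[0,0,0],[0,0,-0.165],0]]'

```text
t: 21.78
eef_pos: [442.7, -310.1, 248.8]
tcp_rot: [3.137, -0.004, 0.015]
ft_force: [-0.6, -0.2, -1.0]
opening: 0.502
grip_force: 0.0
```

Run:
```python
from h import *
s=st();p=cam('wrist','w9.png')
print('guard',proj(p,[442.4,-309.5,76]),'top',proj(p,[442.4,-309.5,126]))
for d in eyes.cut_out(p,'punch')[:1]: print(d['uv'],d['score'],cv2.boundingRect(d['mask'].astype(np.uint8)))
M=R.from_euler('xyz',s['tcp_rot'])
print(M.inv().apply(np.array([576,6,200])-s['eef_pos']))
```

```text
{'t': 21.775, 'joints': [-0.733, 0.333, 1.725, -0.0, 1.077, 0.823], 'eef_pos': [442.664, -310.123, 248.791], 'tcp_rot': [3.137, -0.004, 0.015], 'ft_force': [-0.627, -0.156, -0.968], 'opening': 0.502, 'grip_force': 0.0}
guard [320.50934944 215.45507243] top [320.69940669 229.25185738]
[319.7, 215.9] 0.91 (304, 199, 34, 40)
[ 137.74688582 -314.33258434   48.09803289]
```

The punch stands in its holder again. Next: pinch the drawer tab and pull.

Call:
move_arm --plan '[[[0,0,0],[0.022,-0.05,0],0],[[0,0,0],[0.046,-0.107,0],0],[[0,0,0],[0.07,-0.164,0],0],[[0,0,0],[0.094,-0.221,0.02],0],[[0,0,0],[0.118,-0.278,0.04],0]]'

```text
t: 22.5
eef_pos: [553.9, -32.2, 205.2]
tcp_rot: [-3.141, 0.002, 0.015]
ft_force: [1.2, -0.4, -0.7]
opening: 0.499
grip_force: 0.0
```

Call:
move_arm --plan '[[[0,0,0],[0.016,-0.038,0.02],0],[[0,0,0],[0.016,-0.038,0.06],0],[[0,0,0],[0.016,-0.038,0.1],0],[[0,0,0],[0.016,-0.038,0.12],0],[[0,0,0],[0.016,-0.038,0.12],0]]'

```text
t: 23.12
eef_pos: [567.9, 4.2, 84.6]
tcp_rot: [-3.141, 0.005, 0.015]
ft_force: [0.5, -0.2, -0.2]
opening: 0.503
grip_force: 0.0
```

Run:
```python
from h import *
s=st();p=cam('wrist','w10.png')
for x,y in((566,6),(588,6),(577,-1),(577,13)):print(proj(p,[x,y,66]).round(1))
cv2.imwrite('pics/w10c.png',cv2.resize(p['img'][100:340,160:480,::-1],(800,600),interpolation=cv2.INTER_CUBIC))
```

```text
{'t': 23.125, 'joints': [-0.109, 0.576, 1.824, -0.0, 0.747, 1.447], 'eef_pos': [567.947, 4.206, 84.601], 'tcp_rot': [-3.141, 0.005, 0.015], 'ft_force': [0.532, -0.18, -0.232], 'opening': 0.503, 'grip_force': 0.0}
[319.4 281.2]
[319.9 244.1]
[332.3 263.1]
[307.  262.8]
```

View pics/w10c.png

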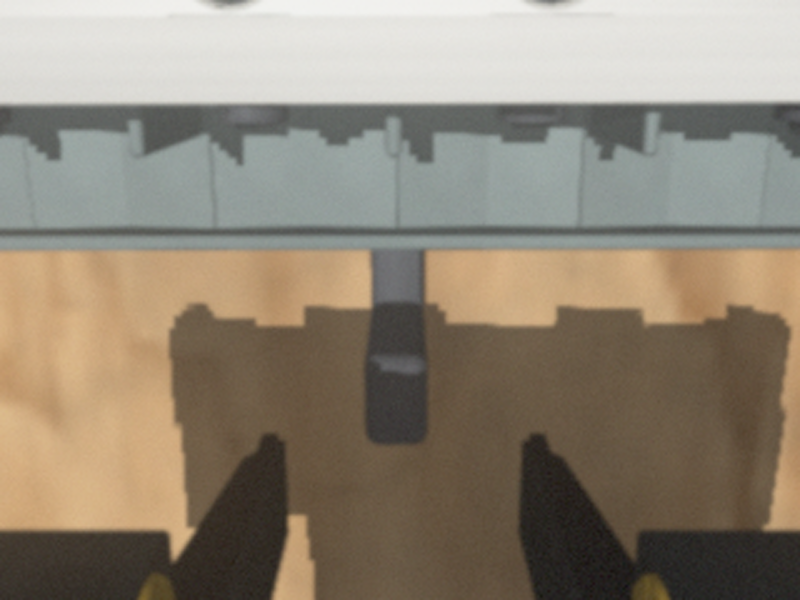

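Tab top is at crop (397,397), as predicted to ~2 mm.

Call:
move_arm --plan '[[[0,0,0],[0.009,-0.002,0.02],0],[[0,0,0],[0.009,-0.002,0.045],0],[[0,0,0],[0.009,-0.002,0.045],-1],[[0,0,0],[0.009,-0.002,0.045],-1],[[0,0,0],[0.009,-0.002,0.045],-1]]'

```text
t: 23.8
eef_pos: [578.9, 6.1, 43.3]
tcp_rot: [3.141, -0.002, 0.015]
ft_force: [-0.2, 0.6, -0.0]
opening: 0.241
grip_force: 0.0
```

Call:
move_arm --plan '[[[0,0,0],[0,0,0],-1],[[0,0,0],[0,0,0],-1],[[0,0,0],[0,0,0],-1]]'

```text
t: 24.18
eef_pos: [578.7, 6.0, 43.0]
tcp_rot: [3.141, -0.001, 0.015]
ft_force: [-1.2, -1.5, 7.1]
opening: 0.142
grip_force: 30.0
```

Call:
move_arm --plan '[[[0,0,0],[-0.01,0,0],-1],[[0,0,0],[-0.025,0,0],-1],[[0,0,0],[-0.04,0,0],-1],[[0,0,0],[-0.055,0,0],-1],[[0,0,0],[-0.07,0,0],-1]]'

```text
t: 24.8
eef_pos: [508.7, 4.8, 42.9]
tcp_rot: [3.141, -0.003, 0.015]
ft_force: [1.9, -3.0, 5.6]
opening: 0.147
grip_force: 30.0
```

Call:
move_arm --plan '[[[0,0,0],[-0.015,0,0],-1],[[0,0,0],[-0.03,0,0],-1],[[0,0,0],[-0.045,0,0],-1],[[0,0,0],[-0.056,0,0],-1],[[0,0,0],[-0.062,0,0],-1]]'

```text
t: 25.42
eef_pos: [446.8, 3.7, 42.9]
tcp_rot: [3.141, -0.003, 0.015]
ft_force: [2.4, -5.4, 6.9]
opening: 0.146
grip_force: 30.0
```

Run:
```python
from h import *
st()
```

```text
{'t': 25.425, 'joints': [-0.139, 0.532, 2.151, -0.001, 0.456, 1.417], 'eef_pos': [446.755, 3.748, 42.936], 'tcp_rot': [3.141, -0.003, 0.015], 'ft_force': [2.446, -5.368, 6.904], 'opening': 0.146, 'grip_force': 30.002}
```

Call:
move_arm --plan '[[[0,0,0],[0,0,0],0],[[0,0,0],[0,0,0],0],[[0,0,0],[0,0,0],0],[[0,0,0],[0,0,-0.04],0],[[0,0,0],[0,0,-0.09],0]]'

```text
t: 26.05
eef_pos: [445.9, 4.4, 132.5]
tcp_rot: [-3.141, 0.003, 0.015]
ft_force: [0.8, -0.1, -0.7]
opening: 0.495
grip_force: 0.0
```

Call:
move_arm --plan '[[[0,0,0],[0.01,-0.03,-0.05],0],[[0,0,0],[0.03,-0.06,-0.09],0],[[0,0,0],[0.04,-0.09,-0.13],0],[[0,0,0],[0.04,-0.1,-0.16],0],[[0,0,0],[0.04,-0.1,-0.16],0]]'

```text
t: 26.68
eef_pos: [485.4, 105.7, 293.7]
tcp_rot: [-3.141, -0.003, 0.016]
ft_force: [1.3, -0.3, 0.2]
opening: 0.498
grip_force: 0.0
```

Run:
```python
from h import *
st();p=cam('wrist','w11.png')
for o in ('long_pin_1','short_pin_1','long_tray','round_dish'):
    for d in eyes.cut_out(p,o)[:3]:
        m=d['mask'].astype(np.uint8);c=max(cv2.findContours(m,0,2)[0],key=cv2.contourArea)
        b=cv2.boxPoints(cv2.minAreaRect(c))
        z=16 if 'pin' in o else 34
        print(o,round(d['score'],2),np.round(d['uv'],1),m.sum(),ray(p,d['uv'],z).round(1),[ray(p,q,z).round(0)[:2].tolist() for q in b])
```

```text
{'t': 26.675, 'joints': [0.081, 0.226, 1.754, -0.0, 1.158, 1.636], 'eef_pos': [485.402, 105.658, 293.731], 'tcp_rot': [-3.141, -0.003, 0.016], 'ft_force': [1.275, -0.311, 0.245], 'opening': 0.498, 'grip_force': 0.0}
short_pin_1 0.76 [466.3 137.9] 368 [557.1 -64.7  16. ] [[574.0, -56.0], [574.0, -74.0], [539.0, -79.0], [538.0, -61.0]]
short_pin_1 0.67 [424.4 135.8] 321 [558.8 -14.7  16. ] [[535.0, -12.0], [573.0, -12.0], [571.0, -27.0], [533.0, -27.0]]
long_tray 0.96 [147.6 214.8] 9543 [461.9 315.9  34. ] [[433.0, 411.0], [524.0, 374.0], [491.0, 228.0], [395.0, 256.0]]
long_tray 0.59 [400.9 159. ] 20938 [532.8  14.9  34. ] [[593.0, 120.0], [597.0, -101.0], [428.0, -129.0], [424.0, 119.0]]
round_dish 0.95 [107.9  94.8] 10003 [597.1 343.3  34. ] [[602.0, 432.0], [673.0, 341.0], [590.0, 259.0], [509.0, 351.0]]
round_dish 0.63 [467.2 135.2] 304 [560.5 -58.4  34. ] [[574.0, -51.0], [574.0, -65.0], [540.0, -70.0], [540.0, -55.0]]
```

View pics/w11.png

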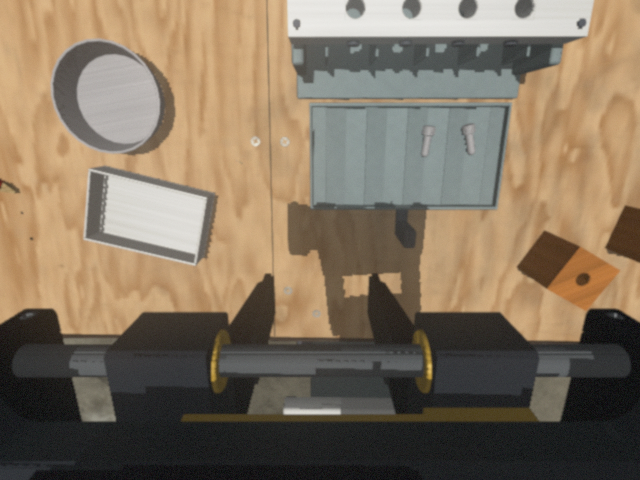

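Both pins are short (~37 mm): A at ~(426,142) and B at ~(470,140), heads toward the block. The tray and dish are where they were. I'll pick A.

Call:
move_arm --plan '[[[0,0,0],[0.02,0.04,0.03],-0.4],[[0,0,0],[0.042,0.084,0.06],-0.4],[[0,0,0],[0.063,0.126,0.1],-0.4],[[0,0,0],[0.063,0.126,0.15],-0.4],[[0,0,0],[0.063,0.126,0.2],-0.4]]'

```text
t: 27.55
eef_pos: [549.3, -21.3, 89.8]
tcp_rot: [-3.141, 0.001, 0.013]
ft_force: [0.7, -0.7, -0.5]
opening: 0.298
grip_force: 0.0
```

Run:
```python
from h import *
s=st();p=cam('wrist','w12.png')
cv2.imwrite('pics/w12c.png',cv2.resize(p['img'][140:340,220:440,::-1],(660,600),interpolation=cv2.INTER_CUBIC))
e=np.array(s['eef_pos'])
for q in((550,-19.5,16),(570,-19.5,18),(535,-19.5,16)):print(proj(p,q).round(1))
for d in eyes.cut_out(p,'short_pin_1')[:2]:
        m=d['mask'].astype(np.uint8);c=max(cv2.findContours(m,0,2)[0],key=cv2.contourArea)
        b=cv2.boxPoints(cv2.minAreaRect(c));print(d['score'],d['uv'],b.round(),[ray(p,q,17).round(0)[:2].tolist() for q in b])
M=R.from_euler('xyz',s['tcp_rot']);print(M.inv().apply(np.array([550,-19.5,15.5])-e))
```

```text
{'t': 27.55, 'joints': [-0.159, 0.548, 1.868, -0.0, 0.727, 1.399], 'eef_pos': [549.292, -21.315, 89.848], 'tcp_rot': [-3.141, 0.001, 0.013], 'ft_force': [0.725, -0.659, -0.526], 'opening': 0.298, 'grip_force': 0.0}
[319.7 245.9]
[320.1 219. ]
[319.5 265.7]
0.69 [387.5, 235.5] [[373. 216.]
 [394. 212.]
 [404. 261.]
 [383. 266.]] [[573.0, -56.0], [576.0, -70.0], [540.0, -80.0], [536.0, -65.0]]
0.6 [313.3, 233.6] [[307. 216.]
 [328. 216.]
 [328. 266.]
 [307. 266.]] [[572.0, -11.0], [572.0, -25.0], [535.0, -26.0], [535.0, -11.0]]
[ 0.81162924 -1.79750387 74.34704682]
```

View pics/w12c.png

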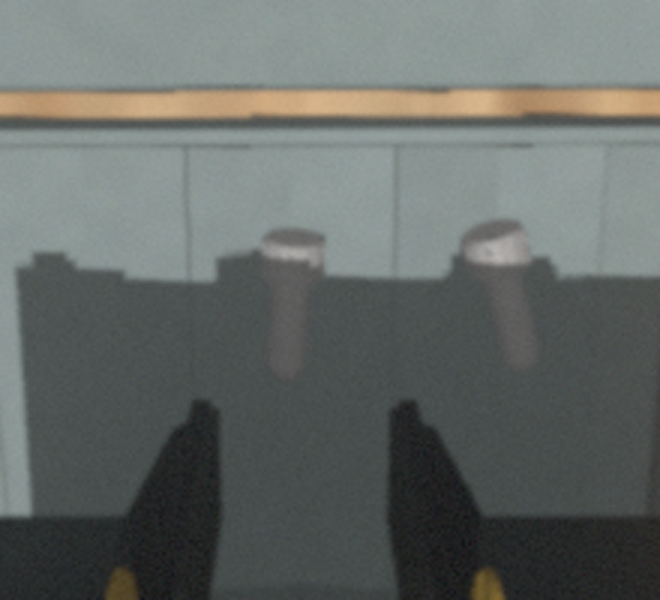

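Pin A's shank is centred at u≈316.5, ~4 mm to the left. Correcting, descending and gripping.

Call:
move_arm --plan '[[[0,0,0],[0,-0.004,0.02],-0.4],[[0,0,0],[0,-0.004,0.045],-0.4],[[0,0,0],[0,-0.004,0.062],-0.4],[[0,0,0],[0,-0.004,0.072],-0.4],[[0,0,0],[0,-0.004,0.0745],-0.4]]'

```text
t: 28.28
eef_pos: [549.8, -16.3, 17.7]
tcp_rot: [3.142, 0.0, 0.015]
ft_force: [-0.0, -0.2, 0.2]
opening: 0.301
grip_force: 0.0
```

Call:
move_arm --plan '[[[0,0,0],[0,0,0],-0.4],[[0,0,0],[0,0,0],-1],[[0,0,0],[0,0,0],-1],[[0,0,0],[0,0,0],-1],[[0,0,0],[0,0,0],-1]]'

```text
t: 28.9
eef_pos: [549.9, -16.3, 17.9]
tcp_rot: [3.141, -0.001, 0.015]
ft_force: [-0.6, 0.1, 3.2]
opening: 0.078
grip_force: 38.4
```

Call:
move_arm --plan '[[[0,0,0],[0,0,0],-1],[[0,0,0],[0,0,-0.02],-1],[[0,0,0],[0,0,-0.06],-1],[[0,0,0],[0,0,-0.11],-1],[[0,0,0],[0,0,-0.11],-1]]'

```text
t: 29.52
eef_pos: [551.0, -16.3, 130.7]
tcp_rot: [3.141, -0.006, 0.015]
ft_force: [-0.2, -0.3, -0.4]
opening: 0.081
grip_force: 38.4
```

Run:
```python
from h import *
s=st()
M=R.from_euler('xyz',s['tcp_rot']);print(M.inv().apply(np.array([595,344,125])-s['eef_pos']))
```

```text
{'t': 29.525, 'joints': [-0.149, 0.488, 1.835, -0.0, 0.812, 1.407], 'eef_pos': [551.024, -16.307, 130.666], 'tcp_rot': [3.141, -0.006, 0.015], 'ft_force': [-0.186, -0.302, -0.413], 'opening': 0.081, 'grip_force': 38.36}
[  49.264802   -359.622596      5.60632521]
```

Run:
```python
from h import *
s=st();p=cam('wrist','w13.png')
cv2.imwrite('pics/w13c.png',cv2.resize(p['img'][140:340,220:440,::-1],(660,600),interpolation=cv2.INTER_CUBIC))
```

```text
{'t': 29.525, 'joints': [-0.149, 0.488, 1.835, -0.0, 0.812, 1.407], 'eef_pos': [551.024, -16.307, 130.666], 'tcp_rot': [3.141, -0.006, 0.015], 'ft_force': [-0.186, -0.302, -0.413], 'opening': 0.081, 'grip_force': 38.36}
```

View pics/w13c.png

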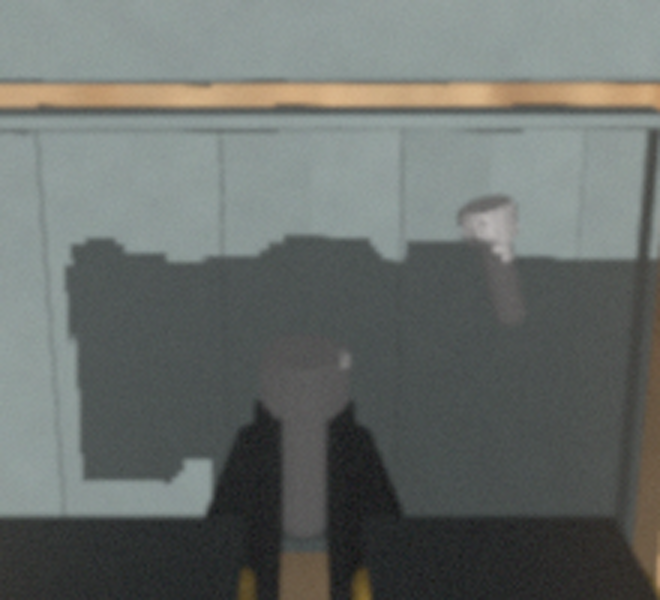

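Pin A is firmly held by the shank. I've now viewed more pictures than the 14 allowed, so I'll use numeric detections only from here. Moving to the dish.

Call:
move_arm --plan '[[[0,0,0],[0.007,-0.05,-0.01],-1],[[0,0,0],[0.014,-0.105,-0.01],-1],[[0,0,0],[0.022,-0.16,-0.01],-1],[[0,0,0],[0.03,-0.215,-0.01],-1],[[0,0,0],[0.037,-0.27,-0.01],-1]]'

```text
t: 30.2
eef_pos: [582.1, 255.9, 135.7]
tcp_rot: [3.141, 0.003, 0.015]
ft_force: [1.0, 0.2, 0.0]
opening: 0.075
grip_force: 38.4
```

```bash
cat >> h.py <<'E'
def dish(n):
    p=cam(n)
    for d in eyes.cut_out(p,'round_dish')[:2]:
        m=d['mask'].astype(np.uint8);b=cv2.boundingRect(m)
        print(n,round(d['score'],2),np.round(d['uv'],1),b,m.sum(),ray(p,d['uv'],34).round(0)[:2],ray(p,(b[0]+b[2]/2,b[1]+b[3]/2),17).round(0)[:2])
E
python3 - <<'E'
from h import *
st();dish('top');dish('wrist')
E
```

```text
{'t': 30.2, 'joints': [0.31, 0.59, 1.61, -0.0, 0.944, 1.867], 'eef_pos': [582.142, 255.947, 135.678], 'tcp_rot': [3.141, 0.003, 0.015], 'ft_force': [1.032, 0.153, 0.048], 'opening': 0.075, 'grip_force': 38.36}
top 0.34 [353.8 241.4] (319, 208, 69, 71) 4092 [590.   5.] [593.   5.]
wrist 0.61 [205.9 212. ] (129, 138, 157, 153) 18569 [599. 348.] [593. 352.]
```

Call:
move_arm --plan '[[[0,0,0],[0.007,-0.04,0],-1],[[0,0,0],[0.014,-0.08,0],-1],[[0,0,0],[0.014,-0.08,0.03],-1],[[0,0,0],[0.014,-0.08,0.07],-1],[[0,0,0],[0.014,-0.08,0.1],-1]]'

```text
t: 31.02
eef_pos: [595.0, 332.5, 35.2]
tcp_rot: [3.14, 0.002, 0.013]
ft_force: [0.7, 0.3, 0.3]
opening: 0.078
grip_force: 38.4
```

Call:
move_arm --plan '[[[0,0,0],[0,0,0.004],-1],[[0,0,0],[0,0,0.004],-0.5],[[0,0,0],[0,0,0.004],-0.4],[[0,0,0],[0,0,0.004],-0.4],[[0,0,0],[0,0,0.004],-0.4]]'

```text
t: 31.65
eef_pos: [595.8, 334.6, 34.3]
tcp_rot: [-3.141, -0.001, 0.015]
ft_force: [0.4, 0.7, 1.1]
opening: 0.296
grip_force: 0.0
```

Call:
move_arm --plan '[[[0,0,0],[0,0,-0.03],-0.4],[[0,0,0],[0,0,-0.07],-0.4],[[0,0,0],[0,0,-0.12],-0.4],[[0,0,0],[0,0,-0.14],-0.4],[[0,0,0],[0,0,-0.14],-0.4]]'

```text
t: 32.28
eef_pos: [596.0, 334.8, 175.4]
tcp_rot: [-3.14, -0.003, 0.015]
ft_force: [-0.1, -1.2, -0.7]
opening: 0.303
grip_force: 0.0
```

Run:
```python
from h import *
s=st();dish('wrist');p=cam('wrist')
for d in eyes.cut_out(p,'short_pin_1')[:2]: print(d['score'],d['uv'],ray(p,d['uv'],10))
M=R.from_euler('xyz',s['tcp_rot']);print(M.inv().apply(np.array([553,-67,90])-s['eef_pos']))
```

```text
{'t': 32.275, 'joints': [0.415, 0.61, 1.447, -0.0, 1.081, 1.971], 'eef_pos': [596.013, 334.757, 175.411], 'tcp_rot': [-3.14, -0.003, 0.015], 'ft_force': [-0.11, -1.242, -0.72], 'opening': 0.303, 'grip_force': 0.0}
wrist 0.69 [305.5 222.2] (242, 157, 135, 131) 13425 [597. 350.] [592. 346.]
0.76 [317.3, 202.5] [608.68638404 338.74718602  10.        ]
[-49.20024653 401.17589965  84.79817267]
```

Pin A is in the dish. On to pin B, turned by ~13°.

Call:
move_arm --plan '[[[0,0,0],[-0.007,0.05,0],-0.4],[[0,0,0],[-0.014,0.108,0],-0.4],[[0,0,0],[-0.021,0.167,0.01],-0.4],[[0,0,0],[-0.028,0.226,0.02],-0.4],[[0,0,0],[-0.036,0.285,0.03],-0.4]]'

```text
t: 33.1
eef_pos: [563.0, 47.2, 142.4]
tcp_rot: [3.142, 0.001, 0.015]
ft_force: [1.7, -0.1, -0.4]
opening: 0.298
grip_force: 0.0
```

Call:
move_arm --plan '[[[0,0,-6],[-0.007,0.055,0],-0.4],[[0,0,-13],[-0.015,0.1,0.02],-0.4],[[0,0,-13],[-0.015,0.119,0.055],-0.4],[[0,0,-13],[-0.015,0.119,0.055],-0.4],[[0,0,-13],[-0.015,0.119,0.055],-0.4]]'

```text
t: 33.72
eef_pos: [550.6, -69.6, 88.9]
tcp_rot: [-3.141, 0.0, 0.242]
ft_force: [0.6, 0.6, -0.3]
opening: 0.297
grip_force: 0.0
```

Run:
```python
from h import *
s=st();p=cam('wrist')
M=R.from_euler('xyz',s['tcp_rot'])
for d in eyes.cut_out(p,'short_pin_1')[:2]:
        m=d['mask'].astype(np.uint8);c=max(cv2.findContours(m,0,2)[0],key=cv2.contourArea)
        b=cv2.boxPoints(cv2.minAreaRect(c));w=np.array([ray(p,q,17) for q in b]);print(d['score'],d['uv'],m.sum(),w.round(0)[:,:2].tolist(),w.mean(0).round(1))
        # silhouette row-centres -> axis
        ys=np.where(m.any(1))[0]
        for y in ys[::5]:
            xs=np.where(m[y])[0];q=ray(p,((xs[0]+xs[-1])/2,y),17);print(xs[-1]-xs[0]+1,q.round(1)[:2],M.inv().apply(q-s['eef_pos']).round(1))
```

```text
{'t': 33.725, 'joints': [-0.245, 0.554, 1.856, -0.0, 0.731, 1.084], 'eef_pos': [550.648, -69.642, 88.922], 'tcp_rot': [-3.141, 0.0, 0.242], 'ft_force': [0.553, 0.637, -0.274], 'opening': 0.297, 'grip_force': 0.0}
0.77 [317.6, 232.8] 723 [[572.0, -56.0], [575.0, -70.0], [540.0, -79.0], [536.0, -65.0]] [555.9 -67.6  17. ]
11 [573.8 -64.3] [23.8  0.3 71.9]
21 [570.1 -63.8] [20.3 -1.  71.9]
21 [566.7 -64.6] [16.8 -1.  71.9]
20 [563.3 -65.8] [13.2 -0.7 71.9]
13 [559.9 -67. ] [ 9.6 -0.3 71.9]
13 [556.3 -67.9] [ 6.  -0.3 71.9]
12 [552.7 -68.4] [ 2.3 -0.7 71.9]
11 [549.2 -69.6] [-1.4 -0.3 71.9]
11 [545.7 -71.2] [-5.1  0.4 71.9]
11 [542.1 -72.1] [-8.9  0.4 71.9]
1 [538.4 -73. ] [-12.7   0.4  71.9]
```

Aligned. Descending and gripping B.

Call:
move_arm --plan '[[[0,0,0],[0,0,0.02],-0.4],[[0,0,0],[0,0,0.045],-0.4],[[0,0,0],[0,0,0.062],-0.4],[[0,0,0],[0,0,0.07],-0.4],[[0,0,0],[0,0,0.0725],-0.4]]'

```text
t: 34.45
eef_pos: [550.7, -70.1, 16.2]
tcp_rot: [3.141, -0.0, 0.242]
ft_force: [-0.6, 0.2, 0.0]
opening: 0.3
grip_force: 0.0
```

Call:
move_arm --plan '[[[0,0,0],[0,0,0],-0.4],[[0,0,0],[0,0,0],-1],[[0,0,0],[0,0,0],-1],[[0,0,0],[0,0,0],-1],[[0,0,0],[0,0,0],-1]]'

```text
t: 35.08
eef_pos: [550.6, -70.3, 16.3]
tcp_rot: [3.141, -0.0, 0.242]
ft_force: [-0.1, 0.5, 2.9]
opening: 0.084
grip_force: 30.0
```

Call:
move_arm --plan '[[[0,0,0],[0,0,0],-1],[[0,0,0],[0,0,-0.02],-1],[[0,0,0],[0,0,-0.06],-1],[[0,0,0],[0,0,-0.115],-1],[[0,0,0],[0,0,-0.115],-1]]'

```text
t: 35.7
eef_pos: [552.0, -70.6, 134.6]
tcp_rot: [3.138, -0.006, 0.242]
ft_force: [0.4, 0.1, -0.9]
opening: 0.083
grip_force: 30.0
```

Run:
```python
from h import *
s=st();rel([592,357,140]);p=cam('wrist')
for d in eyes.cut_out(p,'short_pin_1')[:2]: print(d['score'],d['uv'],d['mask'].sum())
```

```text
{'t': 35.7, 'joints': [-0.246, 0.489, 1.819, -0.0, 0.827, 1.083], 'eef_pos': [552.023, -70.556, 134.603], 'tcp_rot': [3.138, -0.006, 0.242], 'ft_force': [0.388, 0.097, -0.903], 'opening': 0.083, 'grip_force': 29.997}
shift [ 0.1411 -0.4056 -0.0058]
0.73 [317.9, 273.5] 1391
```

Call:
move_arm --plan '[[[0,0,0],[0.017,-0.05,-0.01],-1],[[0,0,0],[0.037,-0.107,-0.01],-1],[[0,0,0],[0.057,-0.165,-0.01],-1],[[0,0,0],[0.077,-0.222,-0.01],-1],[[0,0,0],[0.097,-0.28,-0.01],-1]]'

```text
t: 36.42
eef_pos: [577.0, 226.6, 139.1]
tcp_rot: [3.141, 0.003, 0.241]
ft_force: [1.2, -0.2, -0.6]
opening: 0.088
grip_force: 30.0
```

Call:
move_arm --plan '[[[0,0,7],[0.005,-0.015,0],-1],[[0,0,13],[0.01,-0.03,0],-1],[[0,0,13],[0.01,-0.03,0],-1]]'

```text
t: 36.8
eef_pos: [579.5, 256.9, 139.1]
tcp_rot: [3.141, 0.003, 0.017]
ft_force: [-0.7, -0.5, -0.5]
opening: 0.084
grip_force: 30.0
```

Run:
```python
from h import *
s=st();dish('wrist');p=cam('wrist')
for d in eyes.cut_out(p,'short_pin_1')[:2]: print(d['score'],d['uv'],ray(p,d['uv'],10).round(0),d['mask'].sum())
rel([592,357,34])
```

```text
{'t': 36.8, 'joints': [0.313, 0.583, 1.613, -0.0, 0.948, 1.867], 'eef_pos': [579.5, 256.91, 139.087], 'tcp_rot': [3.141, 0.003, 0.017], 'ft_force': [-0.736, -0.475, -0.531], 'opening': 0.084, 'grip_force': 29.997}
wrist 0.59 [202.6 209.7] (129, 135, 155, 151) 17603 [598. 349.] [593. 352.]
wrist 0.2 [550.2 178.2] (463, 12, 177, 332) 49686 [626.  86.] [624.  74.]
0.63 [319.1, 273.1] [536. 258.  10.] 1414
0.62 [223.7, 190.3] [609. 338.  10.] 561
shift [ 0.0136 -0.1013  0.1065]
```

Dish unmoved, pin A inside at (609,338). Placing B.

Call:
move_arm --plan '[[[0,0,0],[0.007,-0.05,0],-1],[[0,0,0],[0.012,-0.101,0],-1],[[0,0,0],[0.012,-0.101,0.03],-1],[[0,0,0],[0.012,-0.101,0.07],-1],[[0,0,0],[0.012,-0.101,0.1],-1]]'

```text
t: 37.62
eef_pos: [590.5, 356.7, 39.4]
tcp_rot: [3.141, 0.001, 0.015]
ft_force: [-0.8, 0.5, -0.7]
opening: 0.083
grip_force: 30.0
```

Call:
move_arm --plan '[[[0,0,0],[0,0,0.004],-1],[[0,0,0],[0,0,0.004],-0.5],[[0,0,0],[0,0,0.004],-0.4],[[0,0,0],[0,0,0.004],-0.4],[[0,0,0],[0,0,0.004],-0.4]]'

```text
t: 38.25
eef_pos: [590.9, 357.6, 37.8]
tcp_rot: [-3.141, -0.001, 0.015]
ft_force: [1.0, 0.6, -0.7]
opening: 0.298
grip_force: 0.0
```

Call:
move_arm --plan '[[[0,0,0],[0,0,-0.03],-0.4],[[0,0,0],[0,0,-0.07],-0.4],[[0,0,0],[0,0,-0.12],-0.4],[[0,0,0],[0,0,-0.14],-1],[[0,0,0],[0,0,-0.14],-1]]'

```text
t: 38.88
eef_pos: [591.2, 357.8, 178.9]
tcp_rot: [-3.14, -0.003, 0.015]
ft_force: [1.2, -0.9, -0.9]
opening: 0.146
grip_force: 0.0
```

Run:
```python
from h import *
s=st();dish('wrist');p=cam('wrist')
for d in eyes.cut_out(p,'short_pin_1')[:2]: print(d['score'],d['uv'],ray(p,d['uv'],10).round(0),d['mask'].sum())
rel([410,2,180])
```

```text
{'t': 38.875, 'joints': [0.449, 0.618, 1.422, -0.0, 1.098, 2.005], 'eef_pos': [591.227, 357.799, 178.929], 'tcp_rot': [-3.14, -0.003, 0.015], 'ft_force': [1.204, -0.904, -0.94], 'opening': 0.146, 'grip_force': 0.0}
wrist 0.97 [333.7 217.9] (268, 151, 134, 130) 12744 [595. 348.] [593. 346.]
0.91 [344.6, 199.3] [607. 336.  10.] 434
0.87 [317.4, 209.0] [597. 362.  10.] 454
shift [-0.1855  0.3526 -0.0037]
```

Both pins are in the dish. Now closing the drawer.

Call:
move_arm --plan '[[[0,0,0],[-0.025,0.05,0],-1],[[0,0,0],[-0.05,0.1,0],-1],[[0,0,0],[-0.075,0.15,0],-1],[[0,0,0],[-0.1,0.2,0],-1],[[0,0,0],[-0.125,0.25,0],-1]]'

```text
t: 39.7
eef_pos: [468.2, 104.3, 176.3]
tcp_rot: [3.141, 0.001, 0.015]
ft_force: [0.2, -0.4, 0.3]
opening: 0.007
grip_force: 0.0
```

Call:
move_arm --plan '[[[0,0,0],[-0.025,0.05,0],-1],[[0,0,0],[-0.053,0.103,0],-1],[[0,0,0],[-0.053,0.103,0],-1],[[0,0,0],[-0.053,0.103,0],-1]]'

```text
t: 40.2
eef_pos: [418.1, 2.0, 176.8]
tcp_rot: [-3.142, 0.0, 0.014]
ft_force: [0.9, 0.1, -0.2]
opening: 0.01
grip_force: 0.0
```

Run:
```python
from h import *
s=st();p=cam('wrist')
rel([414,2.5,45])
for d in eyes.cut_out(p,'drawer_tab')[:1]:
    m=d['mask'].astype(np.uint8);print(d['score'],cv2.boundingRect(m))
    ys=np.where(m.any(1))[0];xs=np.where(m[ys[-3]])[0];print('tab front top',ray(p,((xs[0]+xs[-1])/2,ys[-1]),66).round(1))
```

```text
{'t': 40.2, 'joints': [-0.154, 0.253, 2.084, 0.0, 0.805, 1.404], 'eef_pos': [418.136, 1.959, 176.835], 'tcp_rot': [-3.142, 0.0, 0.014], 'ft_force': [0.881, 0.142, -0.199], 'opening': 0.01, 'grip_force': 0.0}
shift [-4.300e-03 -1.000e-04  1.319e-01]
0.58 (170, 0, 299, 212)
tab front top [435.6   4.3  66. ]
```

Call:
move_arm --plan '[[[0,0,0],[-0.005,0,0.03],-1],[[0,0,0],[-0.005,0,0.07],-1],[[0,0,0],[-0.005,0,0.11],-1],[[0,0,0],[-0.005,0,0.131],-1],[[0,0,0],[-0.005,0,0.131],-1]]'

```text
t: 40.92
eef_pos: [412.6, 2.9, 44.9]
tcp_rot: [-3.141, 0.003, 0.017]
ft_force: [-0.2, -0.4, 0.5]
opening: 0.003
grip_force: 0.0
```

Call:
move_arm --plan '[[[0,0,0],[0.01,0,0],-1],[[0,0,0],[0.025,0,0],-1],[[0,0,0],[0.04,0,0],-1],[[0,0,0],[0.055,0,0],-1],[[0,0,0],[0.07,0,0],-1]]'

```text
t: 41.55
eef_pos: [484.2, 2.8, 46.3]
tcp_rot: [3.141, -0.0, 0.015]
ft_force: [-1.1, -0.5, 2.2]
opening: 0.004
grip_force: 0.9
```

Call:
move_arm --plan '[[[0,0,0],[0.015,0,0],-1],[[0,0,0],[0.03,0,0],-1],[[0,0,0],[0.045,0,0],-1],[[0,0,0],[0.057,0,0],-1],[[0,0,0],[0.064,0,0],-1]]'

```text
t: 42.18
eef_pos: [547.6, 3.8, 46.0]
tcp_rot: [3.141, -0.0, 0.015]
ft_force: [-1.7, 0.9, 0.4]
opening: 0.003
grip_force: 0.8
```

Call:
move_arm --plan '[[[0,0,0],[0.003,0,0],-1],[[0,0,0],[0.006,0,0],-1],[[0,0,0],[0.008,0,0],-1],[[0,0,0],[0.01,0,0],-1],[[0,0,0],[0.0115,0,0],-1]]'

```text
t: 42.8
eef_pos: [556.3, 4.0, 46.1]
tcp_rot: [-3.141, 0.005, 0.015]
ft_force: [-15.6, -3.0, 10.4]
opening: 0.005
grip_force: 7.7
```

Drawer shut against its stop. Backing off, with a final check.

Call:
move_arm --plan '[[[0,0,0],[-0.02,0,0],-1],[[0,0,0],[-0.05,0,0],-1],[[0,0,0],[-0.05,0,-0.05],-1],[[0,0,0],[-0.05,0,-0.1],-1],[[0,0,0],[-0.05,0,-0.16],-1]]'

```text
t: 43.42
eef_pos: [508.3, 3.3, 207.7]
tcp_rot: [-3.142, 0.0, 0.015]
ft_force: [0.3, 0.0, -0.9]
opening: 0.005
grip_force: 0.0
```

Call:
move_arm --plan '[[[0,0,0],[0,0,-0.04],-1],[[0,0,0],[0,0,-0.08],-1],[[0,0,0],[0,0,-0.08],-1],[[0,0,0],[0,0,-0.08],-1]]'

```text
t: 43.92
eef_pos: [508.2, 3.3, 285.6]
tcp_rot: [3.142, 0.0, 0.015]
ft_force: [0.9, 0.2, -0.4]
opening: 0.006
grip_force: 0.0
```

Run:
```python
from h import *
s=st();dish('wrist');p=cam('wrist')
for o in('short_pin_1','drawer_tab','punch','long_tray'):
  for d in eyes.cut_out(p,o)[:2]: print(o,round(d['score'],2),np.round(d['uv'],1),ray(p,d['uv'],10).round(0),cv2.boundingRect(d['mask'].astype(np.uint8)))
print('tab exp',proj(p,[568,6,66]),proj(p,[605,118,25]),proj(p,[605,-105,25]),'punch exp',proj(p,[442,-309.5,76]))
```

```text
{'t': 43.925, 'joints': [-0.123, 0.252, 1.74, -0.0, 1.15, 1.433], 'eef_pos': [508.205, 3.331, 285.576], 'tcp_rot': [3.142, 0.0, 0.015], 'ft_force': [0.889, 0.211, -0.376], 'opening': 0.006, 'grip_force': 0.0}
wrist 0.78 [ 30.7 120.7] (0, 59, 79, 113) 6187 [591. 325.] [597. 327.]
short_pin_1 0.86 [ 15.1 112.3] [599. 359.  10.] (5, 100, 21, 32)
short_pin_1 0.8 [ 34.9 107.8] [605. 335.  10.] (25, 95, 20, 33)
drawer_tab 0.89 [317.8  91.5] [627.  10.  10.] (214, 0, 213, 148)
drawer_tab 0.22 [573.9 249.8] [ 441. -323.   10.] (529, 220, 106, 76)
punch 0.89 [604.9 272.8] [ 410. -371.   10.] (583, 254, 57, 42)
long_tray 0.76 [ 66.5 229.8] [459. 326.  10.] (0, 182, 134, 101)
tab exp [320.12713806 147.4526771 ] [220.12822658 109.71557668] [420.05074262 112.70734157] punch exp [601.3123511  268.13933644]
```

Everything checks out: the tab's front edge is at row 148 (147 expected), both pins are in the dish, and the punch is in its holder.

```bash
python3 -c "
from cell import env
print(env.job_done())"
```

```text
the job is handed in; nothing more can be done
None
```

The job is handed in, and the verdict was not shown: only two pins were present, both short, and my last check had both in the round dish, the punch in its holder and the drawer shut, but I viewed 16 pictures, over the limit of 14.

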